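Put muddled stock back in its rows in two display trays

TASK

Customers have muddled the goods in the two wooden display trays: in each of the four rows the right-hand box (as the robot sees it) is in its place, but the left-hand one belongs in another row. Put every left-hand box in the left-hand seat beside the box of its own kind, flat on the tray's floor and in line with its neighbour, so that each row holds two alike. A seat takes one box only, so use the empty counter mat to set one aside on the way, and leave the right-hand boxes where they lie.

Things in the scene. Friction and masses are not known exactly. Their poses are not given: they have to be found in the camera images.
- tray_a: One of the two identical wooden display trays, fixed, 245 (x) x 200 (y) mm. Origin: centre of its underside. Floor 6 mm thick. Two rows, at x = -60 and +60 mm, between cross walls 26 mm high; each row has two seats, 115 (x) x 80 (y) mm, centred at y = -52 (the box that stays) and y = +52 mm (the box to be moved), edged along x by lips and a middle rib only 12 mm high.
- tray_b: The other of the two identical wooden display trays, fixed, 245 (x) x 200 (y) mm. Origin: centre of its underside. Floor 6 mm thick. Two rows, at x = -60 and +60 mm, between cross walls 26 mm high; each row has two seats, 115 (x) x 80 (y) mm, centred at y = -52 (the box that stays) and y = +52 mm (the box to be moved), edged along x by lips and a middle rib only 12 mm high.
- counter_mat: Dark green counter mat, 115 (x) x 125 (y) x 3 mm, fixed, empty, at the right of the table: the free spot for putting one box down on the way, best with its long side along y, as a wooden file box with cards, 165 mm high, stands just left of it, between it and the trays: carry boxes well above it. Origin: centre of its underside; top 3 mm above the table.
- sunset_home: Sleeve box printed with orange, red and teal stripes that stays, in the seat at a tray's y = -52 mm: it shows which kind its row is for. 70 x 105 x 25 mm. Origin: centre of its underside; x along its short side (grasp across it), y along its long side (along the tray's x), z up. The seat to fill is beside it, 104 mm away along the tray's +y.
- meadow_home: Sleeve box printed with green, yellow and pale blue stripes that stays, in the seat at a tray's y = -52 mm: it shows which kind its row is for. 70 x 105 x 25 mm. Origin: centre of its underside; x along its short side (grasp across it), y along its long side (along the tray's x), z up. The seat to fill is beside it, 104 mm away along the tray's +y.
- magenta_home: Plain magenta carton that stays, in the seat at a tray's y = -52 mm: it shows which kind its row is for. 68 x 100 x 18 mm. Origin: centre of its underside; x along its short side (grasp across it), y along its long side (along the tray's x), z up. The seat to fill is beside it, 104 mm away along the tray's +y.
- black_home: Plain black ink pad case that stays, in the seat at a tray's y = -52 mm: it shows which kind its row is for. 65 x 76 x 19 mm. Origin: centre of its underside; x along its short side (grasp across it), y along its long side (along the tray's x), z up. The seat to fill is beside it, 104 mm away along the tray's +y.
- sunset_box: Sleeve box printed with orange, red and teal stripes to be moved, at the start in the seat at y = +52 mm of a row of another kind. 70 x 105 x 25 mm. Origin: centre of its underside; x along its short side (grasp across it), y along its long side (along the tray's x), z up. Weighs 40 to 100 g.
- meadow_box: Sleeve box printed with green, yellow and pale blue stripes to be moved, at the start in the seat at y = +52 mm of a row of another kind. 70 x 105 x 25 mm. Origin: centre of its underside; x along its short side (grasp across it), y along its long side (along the tray's x), z up. Weighs 40 to 100 g.
- magenta_box: Plain magenta carton to be moved, at the start in the seat at y = +52 mm of a row of another kind. 68 x 100 x 18 mm. Origin: centre of its underside; x along its short side (grasp across it), y along its long side (along the tray's x), z up. Weighs 40 to 100 g.
- black_box: Plain black ink pad case to be moved, at the start in the seat at y = +52 mm of a row of another kind. 65 x 76 x 19 mm. Origin: centre of its underside; x along its short side (grasp across it), y along its long side (along the tray's x), z up. Weighs 40 to 100 g.

How it is judged:
By the outcome, as a careful person would: the job done as asked, in the order asked, and still so for the second after the job is handed in, with the robot touching nothing.
It also fails if it takes over 152 s, if anything falls off the work surface, if the arm or the gripper's body presses on something with over 40 N, if the wrist force passes 120 N, or if a joint passes its speed limit or range.

ROBOT

A 7-joint arm with a two-finger parallel gripper is mounted at the origin on a cart in front of the work surface, level with it; the furniture and walls round the work are solid. World frame = base frame: x ahead of the robot, y to its left, z up, the work surface at z = 0. Lengths are in m, angles in rad, forces in N, time in s.
With the tool pointing down it reaches from about 0.4 to 0.85 m from the base axis. Payload 10.4 kg.
Tool frame: the origin (TCP) lies at the very end of the fingers, on their centre line; the grasp point (between the pads) lies 19 mm behind it (r.pinch_z is the distance from the TCP to the grasp point, in m); z points along the fingers, y is the line along which they close (so a half turn about z gives the same grasp; the last joint's range is limited). The gripper opens to 87 mm and grips with 3 to 60 N. Pads are 19 mm wide; open, the fingers measure 117 mm over their backs; the gripper's body (75 mm by 190 mm) begins 51 mm behind the grasp point.
Start: joints at [-1.133, 0.332, -0.065, 1.46, 0.022, 1.35, -0.088], TCP at [0.278, 0.56, 0.223] pointing down, gripper open.
Joint ranges: [-2.6, 2.6], [-0.5, 2.12], [-1.47, 1.34], [0.16, 2.42], [-1.27, 4.41], [0.06, 2.06], [-2.6, 2.6]. Speed limits (rad/s): [2.22, 2.22, 2.79, 2.79, 3.14, 3.14, 3.14].

INTERFACE

Orientations are given as a unit quaternion [x, y, z, w].
In Python, from bench import r, camera gives the robot as it stands. The module is installed in compiled form; this text tells all that it offers.
- The arm moves only by the shell command python3 -m pendant 'ROWS' [FORCE]. ROWS is JSON, a list of rows, each an object with "dp": the shift along the tool's x, y, z as a fraction of full scale, a list of three; "rotation": the turn, a rotation vector about the tool's x, y, z as a fraction of full scale, a list of three; "jaw": the opening, from 0 (shut) to 1 (fully open). A call has 1 to 8 rows; each row is the pose to reach, as a shift and turn from the pose commanded when the call began, along the tool's axes at that moment, turning the shorter way round; what a row does not reach only later rows make up. Full scale, the value 1, is 0.15 m for a shift and 2 pi rad for a turn. A row lasts 1/8 s, in which the tool goes at most 62.5 mm and 10.7 degrees, less where a joint would pass 70% of its speed; a pose out of reach is approached as far as the arm can. A call with a number of a shift or a turn outside -1 to 1 is refused whole. A call with a gripper value outside its range is refused whole. The fingers move at their own pace and stop on an object; FORCE is the grip in N (left out, the last holds). Time passes only in rows, so rows that repeat a pose let the fingers close. It gives the time, the measured TCP pose, the force, the opening and the grip force at its end, in the units of the state.
- r.read_state(): the state, without advancing time (a new reading comes with each control period).
- camera(name): name is "scene" or "top" or "wrist"; returns a dict with "image" (480x640x3 uint8, red, green, blue), "z_map" (480x640 float32, m along the optical axis (not along the pixel's ray), 0 where there is no reading), "mtx" (3x3 intrinsics, pixels), "distortion" ([k1, k2, p1, p2, k3] as OpenCV has them; the pictures are not rectified), "T" (4x4, takes a point from camera to world coordinates). Camera axes: x right, y down, z forward; pixel columns grow to the right and rows downward; lengths in m; the calibration is good to about 2 mm. A picture is of the moment at which its call begins.
- r.close_job(): hands the job in; it is judged then, once.
The state is a dict: "time": time; "joint_positions": joint angles; "joint_vel": joint speeds; "joint_torque": joint torques, N m; "ee_pos": TCP position; "eef_rot": TCP orientation; "ft_force": force on the tool from outside, world axes, zero at the start; "torque": the same for the moment, N m; "width": finger opening in m; "grip_force": force on a finger pad.
Only numpy, scipy, OpenCV 4.12 (cv2) and the standard library are available. Lean on these libraries where they do the work, as an engineer would, in place of code of your own. Each camera call takes 0.05 s, during which the arm holds its last target. There are 200 camera calls.

## Working session

There is one attempt and no reset: what is moved stays moved. The work goes in short steps, Python scripts to look and compute and a shell command to move; the robot and the scene stay as the last step left them, time stands still between calls to the robot, and variables do not carry over. Pictures are saved under pics/ and viewed, at most 17 in all, crops included, and the job is handed in when it is done.

```bash
mkdir -p pics; python3 - <<'E'
from bench import r,camera
import cv2,numpy as np
s=r.read_state();print({k:np.round(v,3) for k,v in s.items()},r.pinch_z)
for n in("scene","top"):
    c=camera(n);cv2.imwrite(f"pics/{n}0.png",c["image"][:,:,::-1]);print(n,c["mtx"],c["distortion"],c["T"].round(3))
E
```

```text
{'time': np.float64(0.0), 'joint_positions': array([-1.133,  0.333, -0.065,  1.461,  0.022,  1.35 , -0.088]), 'joint_vel': array([ 0.001,  0.   , -0.   ,  0.   , -0.003, -0.003,  0.   ]), 'joint_torque': array([ 1.0000e-03, -6.2327e+01,  2.5000e-02, -3.8989e+01, -6.1000e-02,
        4.0000e-02,  0.0000e+00]), 'ee_pos': array([0.278, 0.559, 0.222]), 'eef_rot': array([ 0.228,  0.974, -0.001, -0.   ]), 'ft_force': array([-0.284, -0.526,  0.062]), 'torque': array([-0.018,  0.021, -0.001]), 'grip_force': np.float64(0.0), 'width': np.float64(0.087)} 0.0187
scene [[594.33423641   0.         322.90654336]
 [  0.         594.33423641 246.77240983]
 [  0.           0.           1.        ]] [-0.05745605  0.          0.          0.          0.        ] [[ 0.634 -0.477  0.609 -0.437]
 [-0.773 -0.399  0.493 -0.798]
 [ 0.007 -0.783 -0.622  1.003]
 [ 0.     0.     0.     1.   ]]
top [[552.99111441   0.         317.64291148]
 [  0.         552.99111441 237.28274098]
 [  0.           0.           1.        ]] [-0.06088311  0.          0.          0.          0.        ] [[ 0.028 -0.998  0.062  0.406]
 [-1.    -0.029 -0.012 -0.009]
 [ 0.013 -0.061 -0.998  1.511]
 [ 0.     0.     0.     1.   ]]
```

View pics/top0.png

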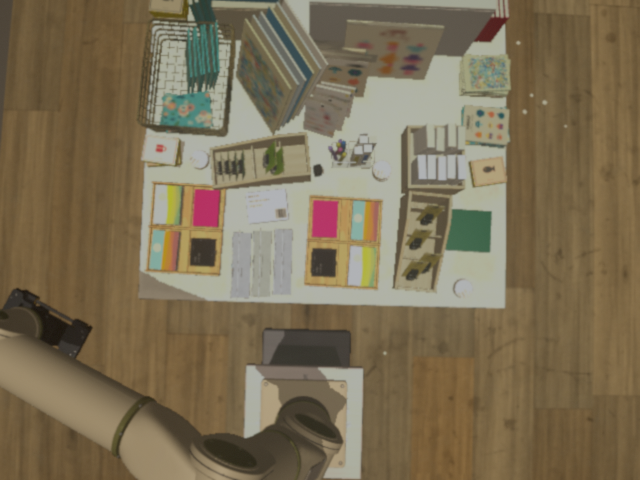

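View pics/scene0.png

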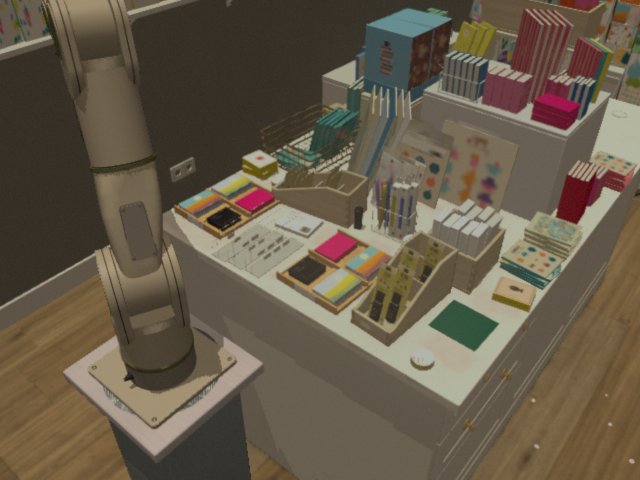

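Top view: the left tray spans about (148–224, 184–274) and holds meadow/magenta in the far row and sunset/black in the near row. The right tray spans about (305–381, 196–288) and holds magenta/sunset in the far row and black/meadow in the near row. The mat is at (469,230), with the file box at (422,240). The boxes form one 4-cycle: meadow LF→RN, black RN→LN, sunset LN→RF, magenta RF→LF.

```bash
cat > h.py <<'E'
from bench import r,camera
import cv2,numpy as np
from scipy.spatial.transform import Rotation as R
def cloud(n):
    c=camera(n);K=c["mtx"];z=c["z_map"].astype(float);h,w=z.shape
    u,v=np.meshgrid(np.arange(w),np.arange(h))
    p=cv2.undistortPoints(np.stack([u,v],-1).reshape(-1,1,2).astype(float),K,np.array(c["distortion"])).reshape(h,w,2)
    P=np.dstack([p*z[...,None],z])@c["T"][:3,:3].T+c["T"][:3,3]
    return c,P
def rect(P,m):
    m=cv2.morphologyEx(m.astype(np.uint8),cv2.MORPH_OPEN,np.ones((3,3)))
    n,l,s,_=cv2.connectedComponentsWithStats(m)
    if n<2:return None
    q=P[l==1+s[1:,4].argmax()]
    (x,y),(a,b),t=cv2.minAreaRect(q[:,:2].astype(np.float32)*1000)
    if a>b: a,b,t=b,a,t+90
    t=(t+90)%180-90   # long side direction = t+90
    lx=(t+90+90)%180-90
    return f"c=({x:.1f},{y:.1f}) short={a:.0f} long={b:.0f} longdir={lx:.1f}deg z={np.median(q[:,2])*1000:.1f} n={len(q)}"
E
python3 - <<'E'
from h import *
c,P=cloud("top");hsv=cv2.cvtColor(c["image"],cv2.COLOR_RGB2HSV);H,S,V=cv2.split(hsv)
Z=P[...,2]
def win(u0,u1,v0,v1):
    m=np.zeros(Z.shape,bool);m[v0:v1,u0:u1]=1;return m
print("table z",np.median(Z[win(450,500,270,280)]),"std",Z[win(255,295,290,296)].std())
for n,b in dict(L=(142,228,178,280),R=(300,388,190,294)).items():
    print("tray",n,rect(P,win(*b)&(Z>0.012)&(Z<.06)))
    for v in((b[2]+4,(b[2]+b[3])//2),((b[2]+b[3])//2,b[3]-3)):
        for u in((b[0],(b[0]+b[1])//2),((b[0]+b[1])//2,b[1])):
            w=win(u[0],u[1],*v)
            print(n,u,v,'mag',rect(P,w&(S>150)&((H>160)|(H<3))),'| blk',rect(P,w&(V<75)))
print("mat",rect(P,win(435,500,200,260)&(H>50)&(H<90)&(S>100)))
print("file",rect(P,win(385,460,185,300)&(Z>.06)), P[win(385,460,185,300)][:,2].max())
cv2.imwrite("pics/crop.png",cv2.resize(c["image"][140:310,135:505,::-1],None,fx=2,fy=2,interpolation=3))
for n,q in dict(Lc=(186,229),Rc=(343,242)).items(): print(n,P[q[1],q[0]])
c=camera("wrist");print(c["mtx"],c["T"])
E
```

```text
table z 0.00042302597066667946 std 0.1375975578739417
tray L c=(578.5,375.8) short=85 long=114 longdir=-1.3deg z=31.5 n=1127
L (142, 185) (182, 229) mag None | blk None
L (185, 228) (182, 229) mag c=(520.8,145.7) short=109 long=370 longdir=69.7deg z=25.1 n=853 | blk None
L (142, 185) (229, 277) mag None | blk None
L (185, 228) (229, 277) mag None | blk c=(444.8,152.0) short=68 long=324 longdir=88.2deg z=26.2 n=560
tray R c=(550.3,-151.6) short=72 long=115 longdir=-2.6deg z=32.2 n=1057
R (300, 344) (194, 242) mag c=(500.1,-42.1) short=63 long=190 longdir=-1.2deg z=25.4 n=815 | blk None
R (344, 388) (194, 242) mag None | blk None
R (300, 344) (242, 291) mag None | blk c=(430.7,-42.0) short=64 long=69 longdir=-2.3deg z=26.4 n=551
R (344, 388) (242, 291) mag None | blk None
mat None
file c=(525.3,-201.9) short=248 long=381 longdir=88.8deg z=106.9 n=2411 1.5109599696602287
Lc [0.50880742 0.32816617 0.02980389]
Rc [ 0.48600013 -0.09438092  0.03125385]
[[346.03138581   0.         319.97790492]
 [  0.         346.03138581 236.94335447]
 [  0.           0.           1.        ]] [[ 0.44456668  0.8539358   0.27047019  0.2032988 ]
 [ 0.89574486 -0.423388   -0.13558667  0.5960953 ]
 [-0.00126848  0.30254959 -0.9531328   0.38279577]
 [ 0.          0.          0.          1.        ]]
```

View pics/crop.png

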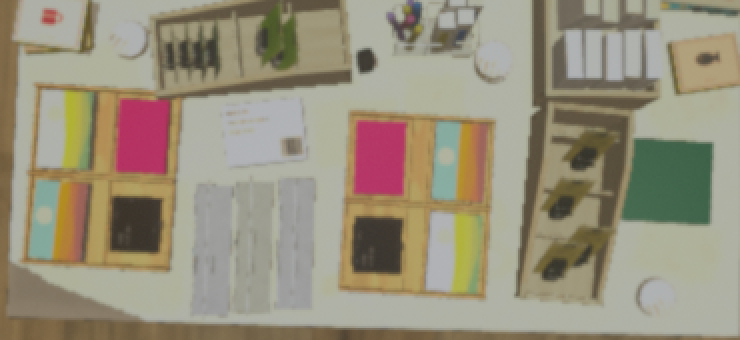

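The crop shows all four rows clearly. The depth map has dropouts, so I'll use plane intersection instead.

```bash
cat >> h.py <<'E'
def plane(c,uv,z):
    "world xy (mm) of pixels on plane z (m)"
    p=cv2.undistortPoints(np.asarray(uv,float).reshape(-1,1,2),c["mtx"],np.array(c["distortion"])).reshape(-1,2)
    d=np.c_[p,np.ones(len(p))]@c["T"][:3,:3].T;o=c["T"][:3,3]
    return ((o+d*((z-o[2])/d[:,2])[:,None])[:,:2]*1000)
def prect(c,m,z):
    m=cv2.morphologyEx(m.astype(np.uint8),cv2.MORPH_OPEN,np.ones((3,3)))
    k=max(cv2.findContours(m,cv2.RETR_EXTERNAL,cv2.CHAIN_APPROX_NONE)[0],key=cv2.contourArea)
    (x,y),(a,b),t=cv2.minAreaRect(plane(c,k,z).astype(np.float32))
    if a<b:a,b,t=b,a,t+90
    return f"c=({x:.1f},{y:.1f}) {a:.0f}x{b:.0f} longdir={(t+90)%180-90:.1f}"
E
python3 - <<'E'
from h import *
c=camera("top");H,S,V=[a.astype(int) for a in cv2.split(cv2.cvtColor(c["image"],cv2.COLOR_RGB2HSV))]
def win(u0,u1,v0,v1):
    m=np.zeros(H.shape,bool);m[v0:v1,u0:u1]=1;return m
W=dict(L=(142,232,176,282),R=(298,388,188,296))
for n,b in W.items():
    w=win(*b)
    f=((S>75)|(V<90))&w
    m=cv2.morphologyEx(f.astype(np.uint8),cv2.MORPH_CLOSE,np.ones((9,9)))
    print(n,prect(c,m,.024))
    print(' mag',prect(c,w&(S>150)&((H>160)|(H<3)),.024),' blk',prect(c,w&(V<75),.025))
print("mat",prect(c,win(435,500,200,260)&(H>60)&(H<95)&(S>80),.003))
f=plane(c,[(135+548/2,140+103/2),(135+633/2,140+105/2),(135+600/2,140+305/2),(135+517/2,140+298/2)],.165);print("file@165",f.round())
E
```

```text
L c=(511.5,329.8) 247x202 longdir=-3.0
 mag c=(569.1,278.0) 95x65 longdir=1.6  blk c=(449.9,282.3) 67x62 longdir=1.7
R c=(487.2,-95.4) 244x198 longdir=-1.9
 mag c=(548.5,-43.2) 95x62 longdir=1.5  blk c=(429.7,-42.4) 67x59 longdir=1.5
mat c=(530.8,-441.8) 116x107 longdir=88.1
file@165 [[ 608. -246.]
 [ 609. -352.]
 [ 362. -314.]
 [ 368. -213.]]
```

```bash
cat >> h.py <<'E'
def plan(targets):
    "targets: (x,y,z mm, heading deg of tool y); prints dp/rotation of successive calls"
    s=r.read_state();p=np.array(s["ee_pos"]);q=R.from_quat(s["eef_rot"])
    y=q.as_matrix()[:,1]
    print("now",(p*1000).round(1),"yaw %.1f"%np.degrees(np.arctan2(y[1],y[0])),"w %.1f"%(s["width"]*1e3),"t %.1f"%s["time"])
    for x,yy,z,a in targets:
        t=np.array([x,yy,z])/1000;a=np.radians(a)
        Y=np.array([np.cos(a),np.sin(a),0]);Z=np.array([0,0,-1.]);T=R.from_matrix(np.c_[np.cross(Y,Z),Y,Z])
        print("->",(x,yy,z))
        while 1:
            d=q.inv().apply(t-p)/.15;k=max(1,np.ceil(np.abs(d).max()-1e-6));d=np.round(d/k,3)
            rv=np.round((q.inv()*T).as_rotvec()/(2*np.pi),4)
            print("  dp",d.tolist(),"rot",rv.tolist(),"minrows %.1f"%max(np.linalg.norm(d)*2.4,np.linalg.norm(rv)*360/10.7))
            p=p+q.apply(d*.15);q=T
            if k==1:break
E
python3 -c "
from h import *
plan([(470,330,270,87.5)])"
```

```text
now [277.9 559.7 222.2] yaw 63.6 w 87.3 t 0.2
-> (470, 330, 270)
  dp [-0.914, -0.401, -0.159] rot [-0.0001, -0.0, -0.0664] minrows 2.4
  dp [-0.673, -0.737, -0.159] rot [0.0, 0.0, 0.0] minrows 2.4
```

```bash
python3 -m pendant '[{"dp":[-0.914,-0.401,-0.159],"rotation":[0,0,-0.0664],"jaw":1},{"dp":[-0.914,-0.401,-0.159],"rotation":[0,0,-0.0664],"jaw":1},{"dp":[-0.914,-0.401,-0.159],"rotation":[0,0,-0.0664],"jaw":1},{"dp":[-0.914,-0.401,-0.159],"rotation":[0,0,-0.0664],"jaw":1}]' 20 && python3 -m pendant '[{"dp":[-0.673,-0.737,-0.159],"rotation":[0,0,0],"jaw":1},{"dp":[-0.673,-0.737,-0.159],"rotation":[0,0,0],"jaw":1},{"dp":[-0.673,-0.737,-0.159],"rotation":[0,0,0],"jaw":1},{"dp":[-0.673,-0.737,-0.159],"rotation":[0,0,0],"jaw":1}]'
python3 - <<'E'
from h import *
c=camera("wrist");cv2.imwrite("pics/wL.png",c["image"][:,:,::-1]);np.save("wL.npy",c,allow_pickle=True)
plan([(480,-95,270,88)])
E
```

```text
time: 0.75
ee_pos: [0.3765, 0.4428, 0.2471]
eef_rot: [0.024, 1.0, 0.0, 0.001]
ft_force: [-0.9, 0.9, 0.7]
width: 0.0872
grip_force: 0.0
time: 1.25
ee_pos: [0.471, 0.3292, 0.2704]
eef_rot: [0.023, 1.0, 0.0, 0.0]
ft_force: [-0.7, 0.2, -0.3]
width: 0.087
grip_force: 0.0
now [469.6 330.9 270. ] yaw 87.5 w 87.0 t 1.3
-> (480, -95, 270)
  dp [-0.065, -0.944, -0.0] rot [0.0001, -0.0001, -0.0015] minrows 2.3
  dp [-0.056, -0.945, -0.0] rot [0.0, 0.0, 0.0] minrows 2.3
  dp [-0.056, -0.945, -0.0] rot [0.0, 0.0, 0.0] minrows 2.3
```

View pics/wL.png

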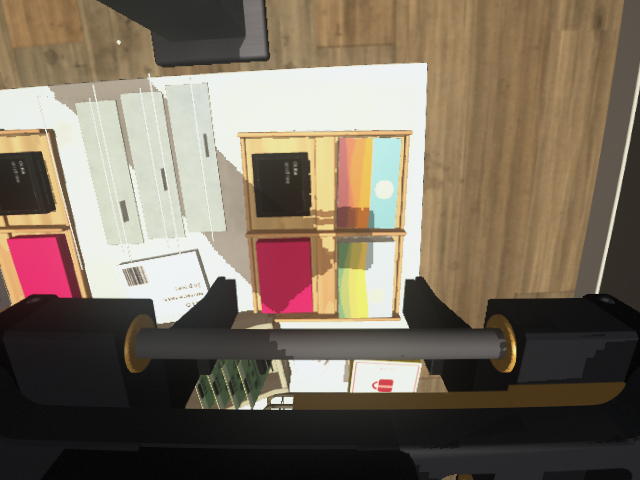

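Wrist view over the left tray. Its near wall runs (238–411,131) and its far wall is at row 318. Sunset is at (370,183), meadow at (366,279), black home at (282,185) and magenta home at (285,276). The view is clean and sharp, so I'll take the same over the right tray.

```bash
for i in 1 2 3; do :; done; python3 -m pendant '[{"dp":[-0.065,-0.944,0],"rotation":[0,0,-0.0015],"jaw":1},{"dp":[-0.065,-0.944,0],"rotation":[0,0,-0.0015],"jaw":1},{"dp":[-0.065,-0.944,0],"rotation":[0,0,-0.0015],"jaw":1}]' >/dev/null && python3 -m pendant '[{"dp":[-0.056,-0.945,0],"rotation":[0,0,0],"jaw":1},{"dp":[-0.056,-0.945,0],"rotation":[0,0,0],"jaw":1},{"dp":[-0.056,-0.945,0],"rotation":[0,0,0],"jaw":1}]' >/dev/null && python3 -m pendant '[{"dp":[-0.056,-0.945,0],"rotation":[0,0,0],"jaw":1},{"dp":[-0.056,-0.945,0],"rotation":[0,0,0],"jaw":1},{"dp":[-0.056,-0.945,0],"rotation":[0,0,0],"jaw":1},{"dp":[-0.056,-0.945,0],"rotation":[0,0,0],"jaw":1}]'
python3 - <<'E'
from h import *
c=camera("wrist");cv2.imwrite("pics/wR.png",c["image"][:,:,::-1]);np.save("wR.npy",c,allow_pickle=True)
plan([])
E
```

```text
time: 2.55
ee_pos: [0.4811, -0.0944, 0.27]
eef_rot: [0.017, 1.0, 0.0, -0.0]
ft_force: [0.5, -0.4, 0.2]
width: 0.0869
grip_force: 0.0
now [481.2 -93.2 270. ] yaw 88.2 w 87.2 t 2.6
```

View pics/wR.png

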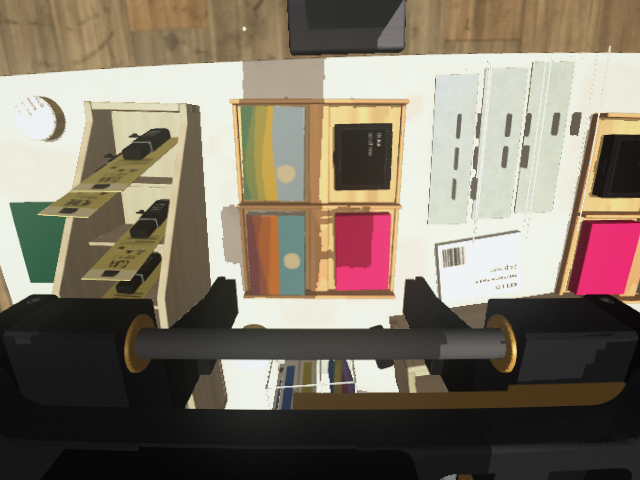

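Wrist view over the right tray. The near wall runs (232–409,100), and the black box (362,156) and magenta box (362,240) are in the right-hand image column. Meadow home (273,154) and sunset home (276,254) are on the left. The mat is behind the file box, at (35,245).

```bash
python3 - <<'E'
from h import *
pk=dict(L=dict(tray=[(238.5,131),(411.5,131),(403,320),(249,321)],
 sunset=[(338,138),(405,138),(401,228),(336,229)],meadow=[(338,241),(395,239),(393,318),(337,318)]),
 R=dict(tray=[(232.5,99.5),(409.5,99),(395.5,297.5),(244.5,297.5)],meadowH=[(242,106),(305,106),(305,201),(245,201)],sunsetH=[(246,213),(305,213),(304,296),(249,296)]))
Z=dict(tray=.026)
for n in"LR":
    c=np.load(f"w{n}.npy",allow_pickle=True).item();H,S,V=[a.astype(int) for a in cv2.split(cv2.cvtColor(c["image"],cv2.COLOR_RGB2HSV))]
    w=np.zeros(H.shape,bool);w[100:300 if n=="R" else 322,235:415]=1
    w[270:,:250]=0; w[270:,395:]=0
    print(n,"mag",prect(c,w&(S>150)&(H>160),.024),"blk",prect(c,w&(V<70)&(np.arange(480)[:,None]<225),.025))
    for k,v in pk[n].items():
        q=plane(c,v,Z.get(k,.031));e=lambda i,j:np.round([np.linalg.norm(q[j]-q[i]),np.degrees(np.arctan2(*(q[j]-q[i])[::-1]))],1)
        print(" ",k,q.mean(0).round(1),"near y",e(0,1),"far y",e(3,2),"x",e(0,3),e(1,2))
E
```

```text
L mag c=(568.4,278.6) 104x67 longdir=-1.1 blk c=(450.7,284.1) 74x66 longdir=-1.3
  tray [512.7 333.2] near y [194.8  87.3] far y [205.9  87.7] x [243.1  -3.4] [241.8  -0.8]
  sunset [454.2 387.2] near y [75.  87.5] far y [78.4 88.3] x [105.8  -3.1] [104.8  -1.2]
  meadow [575.3 381.5] near y [69.5 89.4] far y [73.8 87.2] x [106.6  -2.5] [109.5  -0.2]
R mag c=(548.9,-44.8) 103x67 longdir=-0.6 blk c=(432.1,-44.7) 74x65 longdir=-1.3
  tray [488.3 -94.8] near y [194.5  88.2] far y [196.9  88.1] x [241.3  -2.5] [241.8  -1.9]
  meadowH [ 426.  -145.1] near y [68.7 87.9] far y [70.6 88. ] x [105.4  -3.7] [105.2  -2.6]
  sunsetH [ 547.7 -151.8] near y [70.2 88. ] far y [70.7 88.2] x [109.5  -3.6] [109.3  -3.3]
```

Both trays agree with the stated sizes: L is centred at (512.5,331.5) with yaw −2.4°, R at (488,−95) with yaw −2.0°. First I'll set black aside.

```bash
python3 -c "
from h import *
plan([(432,-44.5,150,88),(432,-44.5,15,88),(432,-44.5,150,88),(432,-44.5,280,88)])"
```

```text
now [481.2 -93.2 270. ] yaw 88.2 w 87.2 t 2.6
-> (432, -44.5, 150)
  dp [0.338, 0.314, 0.8] rot [0.0001, -0.0001, 0.0005] minrows 2.2
-> (432, -44.5, 15)
  dp [-0.0, -0.0, 0.9] rot [0.0, 0.0, 0.0] minrows 2.2
-> (432, -44.5, 150)
  dp [-0.0, -0.0, -0.9] rot [0.0, 0.0, 0.0] minrows 2.2
-> (432, -44.5, 280)
  dp [-0.0, -0.0, -0.867] rot [0.0, 0.0, 0.0] minrows 2.1
```

```bash
python3 -m pendant '[{"dp":[0.338,0.314,0.8],"rotation":[0,0,0],"jaw":1},{"dp":[0.338,0.314,0.8],"rotation":[0,0,0],"jaw":1},{"dp":[0.338,0.314,0.8],"rotation":[0,0,0],"jaw":1},{"dp":[0.338,0.314,0.8],"rotation":[0,0,0],"jaw":1}]' && python3 -m pendant '[{"dp":[0,0,0.4],"rotation":[0,0,0],"jaw":1},{"dp":[0,0,0.7],"rotation":[0,0,0],"jaw":1},{"dp":[0,0,0.82],"rotation":[0,0,0],"jaw":1},{"dp":[0,0,0.87],"rotation":[0,0,0],"jaw":1},{"dp":[0,0,0.9],"rotation":[0,0,0],"jaw":1},{"dp":[0,0,0.9],"rotation":[0,0,0],"jaw":1}]' && python3 -c "
from h import *
c=camera('wrist');cv2.imwrite('pics/g1.png',c['image'][:,:,::-1]);plan([])"
```

```text
time: 3.1
ee_pos: [0.432, -0.0453, 0.1506]
eef_rot: [0.016, 1.0, 0.0, 0.0]
ft_force: [0.2, 0.4, 0.3]
width: 0.0866
grip_force: 0.0
time: 3.85
ee_pos: [0.4326, -0.0468, 0.016]
eef_rot: [0.017, 1.0, 0.0, 0.001]
ft_force: [0.7, 0.1, 1.4]
width: 0.0871
grip_force: 0.0
now [432.5 -46.8  16.1] yaw 88.0 w 87.0 t 3.9
```

View pics/g1.png

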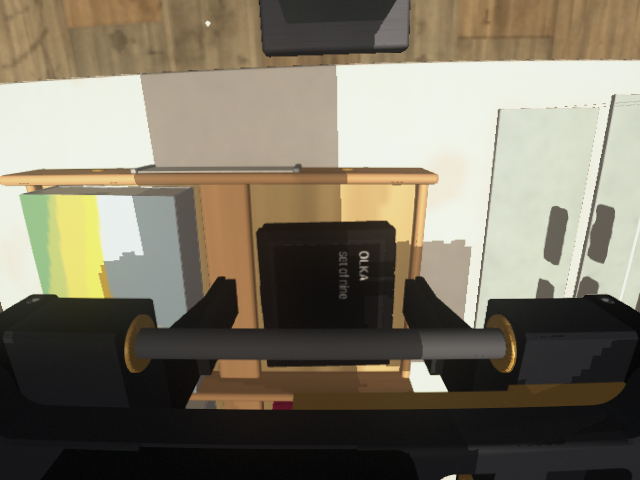

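Black sits between the fingers, box (258–395, 222–365), with both fingers clear of the rib and lip. Closing and lifting.

```bash
python3 -m pendant '[{"dp":[0,0,0],"rotation":[0,0,0],"jaw":0.5},{"dp":[0,0,0],"rotation":[0,0,0],"jaw":0.5},{"dp":[0,0,0],"rotation":[0,0,0],"jaw":0.5},{"dp":[0,0,0],"rotation":[0,0,0],"jaw":0.5},{"dp":[0,0,0],"rotation":[0,0,0],"jaw":0.5},{"dp":[0,0,0],"rotation":[0,0,0],"jaw":0.5}]' 25 && python3 -m pendant '[{"dp":[0,0,-0.2],"rotation":[0,0,0],"jaw":0.5},{"dp":[0,0,-0.5],"rotation":[0,0,0],"jaw":0.5},{"dp":[0,0,-0.9],"rotation":[0,0,0],"jaw":0.5},{"dp":[0,0,-0.9],"rotation":[0,0,0],"jaw":0.5}]' && python3 -m pendant '[{"dp":[0,0,-0.867],"rotation":[0,0,0],"jaw":0.5},{"dp":[0,0,-0.867],"rotation":[0,0,0],"jaw":0.5},{"dp":[0,0,-0.867],"rotation":[0,0,0],"jaw":0.5},{"dp":[0,0,-0.867],"rotation":[0,0,0],"jaw":0.5}]' && python3 -c "
from h import *
plan([(531,-250,280,-2),(531,-437,280,-2),(531,-437,150,-2),(531,-437,14.5,-2)])"
```

```text
time: 4.65
ee_pos: [0.4318, -0.0467, 0.0154]
eef_rot: [0.017, 1.0, 0.0, 0.0]
ft_force: [-0.8, 2.1, 4.7]
width: 0.0646
grip_force: 25.0
time: 5.15
ee_pos: [0.434, -0.047, 0.1541]
eef_rot: [0.017, 1.0, 0.001, 0.004]
ft_force: [0.7, 0.7, -1.6]
width: 0.0648
grip_force: 25.0
time: 5.65
ee_pos: [0.4314, -0.0469, 0.2793]
eef_rot: [0.017, 1.0, -0.0, -0.0]
ft_force: [0.2, -0.0, -0.9]
width: 0.0648
grip_force: 25.0
now [431.4 -46.9 279.3] yaw 88.0 w 64.8 t 5.7
-> (531, -250, 280)
  dp [-0.355, -0.665, -0.002] rot [-0.0001, -0.0001, 0.2501] minrows 8.4
  dp [-0.666, 0.356, -0.003] rot [0.0, 0.0, 0.0] minrows 1.8
-> (531, -437, 280)
  dp [-0.623, 0.022, 0.0] rot [0.0, 0.0, 0.0] minrows 1.5
  dp [-0.622, 0.021, 0.0] rot [0.0, 0.0, 0.0] minrows 1.5
-> (531, -437, 150)
  dp [-0.0, 0.0, 0.867] rot [0.0, 0.0, 0.0] minrows 2.1
-> (531, -437, 14.5)
  dp [-0.0, 0.0, 0.903] rot [0.0, 0.0, 0.0] minrows 2.2
```

```bash
python3 -m pendant '[{"dp":[-0.1,-0.2,0],"rotation":[0,0,0.235],"jaw":0.5},{"dp":[-0.2,-0.4,0],"rotation":[0,0,0.235],"jaw":0.5},{"dp":[-0.355,-0.665,0],"rotation":[0,0,0.235],"jaw":0.5},{"dp":[-0.355,-0.665,0],"rotation":[0,0,0.235],"jaw":0.5},{"dp":[-0.355,-0.665,0],"rotation":[0,0,0.235],"jaw":0.5},{"dp":[-0.355,-0.665,0],"rotation":[0,0,0.235],"jaw":0.5},{"dp":[-0.355,-0.665,0],"rotation":[0,0,0.235],"jaw":0.5},{"dp":[-0.355,-0.665,0],"rotation":[0,0,0.235],"jaw":0.5}]' && python3 -m pendant '[{"dp":[-0.666,0.356,0],"rotation":[0,0,0.015],"jaw":0.5},{"dp":[-0.666,0.356,0],"rotation":[0,0,0.015],"jaw":0.5},{"dp":[-0.666,0.356,0],"rotation":[0,0,0.015],"jaw":0.5},{"dp":[-0.666,0.356,0],"rotation":[0,0,0.015],"jaw":0.5}]' && python3 -c "
from h import *
plan([(531,-437,280,-2),(531,-437,150,-2),(531,-437,13.5,-2)])"
```

```text
time: 6.65
ee_pos: [0.4805, -0.1483, 0.2778]
eef_rot: [0.688, 0.726, -0.001, -0.001]
ft_force: [-0.5, -0.1, -0.8]
width: 0.065
grip_force: 25.0
time: 7.15
ee_pos: [0.54, -0.2444, 0.2783]
eef_rot: [0.719, 0.695, -0.001, -0.001]
ft_force: [-0.2, -0.4, -0.2]
width: 0.0648
grip_force: 25.0
now [ 540.  -244.4  278.3] yaw -2.0 w 64.8 t 7.2
-> (531, -437, 280)
  dp [-0.643, -0.008, -0.006] rot [-0.0005, -0.0001, 0.0001] minrows 1.5
  dp [-0.643, -0.007, -0.006] rot [0.0, 0.0, 0.0] minrows 1.5
-> (531, -437, 150)
  dp [0.0, -0.0, 0.867] rot [0.0, 0.0, 0.0] minrows 2.1
-> (531, -437, 13.5)
  dp [0.0, -0.0, 0.91] rot [0.0, 0.0, 0.0] minrows 2.2
```

```bash
python3 -m pendant '[{"dp":[-0.643,-0.008,0],"rotation":[0,0,0],"jaw":0.5},{"dp":[-0.643,-0.008,0],"rotation":[0,0,0],"jaw":0.5},{"dp":[-0.643,-0.008,0],"rotation":[0,0,0],"jaw":0.5}]' >/dev/null && python3 -m pendant '[{"dp":[-0.643,-0.008,0],"rotation":[0,0,0],"jaw":0.5},{"dp":[-0.643,-0.008,0],"rotation":[0,0,0],"jaw":0.5},{"dp":[-0.643,-0.008,0],"rotation":[0,0,0],"jaw":0.5},{"dp":[-0.643,-0.008,0],"rotation":[0,0,0],"jaw":0.5}]' && python3 -m pendant '[{"dp":[0,0,0.4],"rotation":[0,0,0],"jaw":0.5},{"dp":[0,0,0.867],"rotation":[0,0,0],"jaw":0.5},{"dp":[0,0,0.867],"rotation":[0,0,0],"jaw":0.5},{"dp":[0,0,0.867],"rotation":[0,0,0],"jaw":0.5}]' && python3 -c "
from h import *
c=camera('wrist');cv2.imwrite('pics/m1.png',c['image'][:,:,::-1]);plan([(531,-437,13.5,-2)])"
```

```text
time: 8.02
ee_pos: [0.5327, -0.4354, 0.2801]
eef_rot: [0.718, 0.696, 0.001, -0.0]
ft_force: [0.4, -0.5, -0.3]
width: 0.0648
grip_force: 25.0
time: 8.52
ee_pos: [0.5329, -0.4369, 0.1522]
eef_rot: [0.719, 0.695, 0.0, 0.001]
ft_force: [0.1, -0.1, -0.0]
width: 0.0649
grip_force: 25.0
now [ 533.1 -437.7  153.2] yaw -1.9 w 65.0 t 8.6
-> (531, -437, 13.5)
  dp [0.006, -0.017, 0.932] rot [0.0005, 0.0003, 0.0003] minrows 2.2
```

View pics/m1.png

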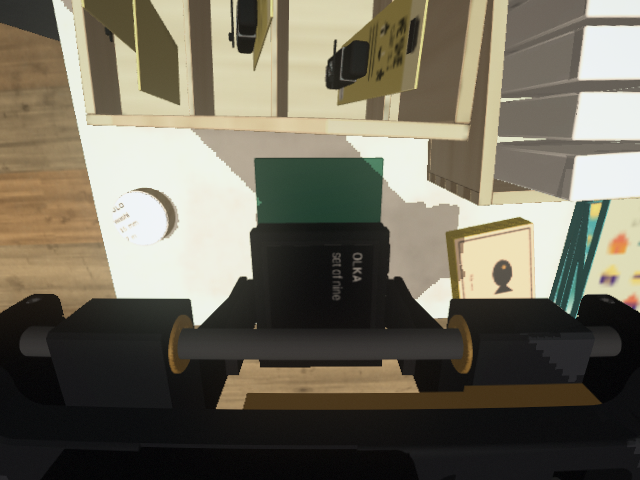

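Black is held level over the mat (mat's visible part (256–382,158–225)), with the cup and the brown box clear. Lowering and releasing.

```bash
python3 -m pendant '[{"dp":[0,-0.01,0.4],"rotation":[0,0,0],"jaw":0.5},{"dp":[0,-0.01,0.75],"rotation":[0,0,0],"jaw":0.5},{"dp":[0,-0.01,0.86],"rotation":[0,0,0],"jaw":0.5},{"dp":[0,-0.01,0.9],"rotation":[0,0,0],"jaw":0.5},{"dp":[0,-0.01,0.92],"rotation":[0,0,0],"jaw":0.5},{"dp":[0,-0.01,0.925],"rotation":[0,0,0],"jaw":0.5},{"dp":[0,-0.01,0.925],"rotation":[0,0,0],"jaw":0.5}]' && python3 -m pendant '[{"dp":[0,0,0],"rotation":[0,0,0],"jaw":1},{"dp":[0,0,0],"rotation":[0,0,0],"jaw":1},{"dp":[0,0,0],"rotation":[0,0,0],"jaw":1},{"dp":[0,0,0],"rotation":[0,0,0],"jaw":1}]' && python3 -m pendant '[{"dp":[0,0,-0.4],"rotation":[0,0,0],"jaw":1},{"dp":[0,0,-0.9],"rotation":[0,0,0],"jaw":1},{"dp":[0,0,-0.9],"rotation":[0,0,0],"jaw":1},{"dp":[0,0,-0.9],"rotation":[0,0,0],"jaw":1}]' && python3 -m pendant '[{"dp":[0,0,-0.9],"rotation":[0,0,0],"jaw":1},{"dp":[0,0,-0.9],"rotation":[0,0,0],"jaw":1},{"dp":[0,0,-0.9],"rotation":[0,0,0],"jaw":1},{"dp":[0,0,-0.9],"rotation":[0,0,0],"jaw":1}]' && python3 -c "
from h import *
c=camera('wrist');cv2.imwrite('pics/m2.png',c['image'][:,:,::-1]);V=c['image'].max(2)<70;V[:100]=0;V[300:]=0;V[:,:220]=0;V[:,420:]=0
print(prect(c,V,.022))
plan([(575,-80,280,87.6),(575,381.5,280,87.6),(575,381.5,150,87.6),(575,381.5,16,87.6)])"
```

```text
time: 9.45
ee_pos: [0.5308, -0.4379, 0.0126]
eef_rot: [0.719, 0.695, 0.0, 0.001]
ft_force: [0.1, 0.6, 2.8]
width: 0.0651
grip_force: 25.0
time: 9.95
ee_pos: [0.5302, -0.4375, 0.0114]
eef_rot: [0.719, 0.695, 0.0, -0.0]
ft_force: [-0.7, 0.3, -0.2]
width: 0.0864
grip_force: 0.0
time: 10.45
ee_pos: [0.5305, -0.4377, 0.1469]
eef_rot: [0.719, 0.695, 0.0, 0.001]
ft_force: [-0.2, -1.4, -0.7]
width: 0.0869
grip_force: 0.0
time: 10.95
ee_pos: [0.5302, -0.4372, 0.2797]
eef_rot: [0.719, 0.695, -0.0, -0.001]
ft_force: [-0.1, 0.2, -0.4]
width: 0.0869
grip_force: 0.0
c=(531.4,-437.9) 79x69 longdir=89.5
now [ 529.9 -436.9  278.7] yaw -2.0 w 87.4 t 11.0
-> (575, -80, 280)
  dp [0.796, 0.073, -0.001] rot [-0.0001, -0.0006, -0.2488] minrows 8.4
  dp [-0.067, 0.797, -0.003] rot [0.0, 0.0, 0.0] minrows 1.9
  dp [-0.067, 0.796, -0.003] rot [0.0, 0.0, 0.0] minrows 1.9
-> (575, 381.5, 280)
  dp [0.032, 0.769, -0.0] rot [0.0, 0.0, 0.0] minrows 1.8
  dp [0.032, 0.768, -0.0] rot [0.0, 0.0, 0.0] minrows 1.8
  dp [0.033, 0.769, -0.0] rot [0.0, 0.0, 0.0] minrows 1.8
  dp [0.032, 0.768, -0.0] rot [0.0, 0.0, 0.0] minrows 1.8
-> (575, 381.5, 150)
  dp [0.0, 0.0, 0.866] rot [0.0, 0.0, 0.0] minrows 2.1
-> (575, 381.5, 16)
  dp [0.0, 0.0, 0.894] rot [0.0, 0.0, 0.0] minrows 2.1
```

View pics/m2.png

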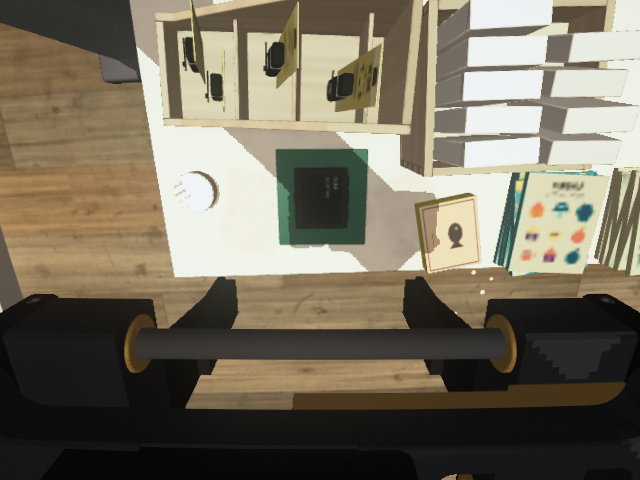

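Black lies centred on the mat at (531,−438). Next is meadow.

```bash
python3 -m pendant '[{"dp":[0.4,0.04,0],"rotation":[0,0,-0.235],"jaw":1},{"dp":[0.796,0.073,0],"rotation":[0,0,-0.235],"jaw":1},{"dp":[0.796,0.073,0],"rotation":[0,0,-0.235],"jaw":1},{"dp":[0.796,0.073,0],"rotation":[0,0,-0.235],"jaw":1},{"dp":[0.796,0.073,0],"rotation":[0,0,-0.235],"jaw":1},{"dp":[0.796,0.073,0],"rotation":[0,0,-0.235],"jaw":1},{"dp":[0.796,0.073,0],"rotation":[0,0,-0.235],"jaw":1},{"dp":[0.796,0.073,0],"rotation":[0,0,-0.235],"jaw":1}]' >/dev/null && python3 -m pendant '[{"dp":[0,0.9,0],"rotation":[0,0,-0.0138],"jaw":1},{"dp":[0,0.9,0],"rotation":[0,0,-0.0138],"jaw":1},{"dp":[0,0.9,0],"rotation":[0,0,-0.0138],"jaw":1}]' >/dev/null && python3 -m pendant '[{"dp":[0,1,0],"rotation":[0,0,0],"jaw":1},{"dp":[0,1,0],"rotation":[0,0,0],"jaw":1},{"dp":[0,1,0],"rotation":[0,0,0],"jaw":1}]' >/dev/null && python3 -m pendant '[{"dp":[0,1,0],"rotation":[0,0,0],"jaw":1},{"dp":[0,1,0],"rotation":[0,0,0],"jaw":1},{"dp":[0,1,0],"rotation":[0,0,0],"jaw":1}]' && python3 -c "
from h import *
plan([(575,381.5,250,87.6)])"
```

```text
time: 13.12
ee_pos: [0.5738, 0.1191, 0.2788]
eef_rot: [0.018, 1.0, 0.0, -0.002]
ft_force: [0.8, -0.9, 0.0]
width: 0.0871
grip_force: 0.0
now [573.8 119.1 278.8] yaw 87.9 w 87.1 t 13.1
-> (575, 381.5, 250)
  dp [0.028, 0.874, 0.096] rot [0.0, -0.0006, 0.0008] minrows 2.1
  dp [0.033, 0.874, 0.096] rot [0.0, 0.0, 0.0] minrows 2.1
```

```bash
python3 -m pendant '[{"dp":[0.028,0.874,0.096],"rotation":[0,0,0.0008],"jaw":1},{"dp":[0.028,0.874,0.096],"rotation":[0,0,0.0008],"jaw":1},{"dp":[0.028,0.874,0.096],"rotation":[0,0,0.0008],"jaw":1}]' >/dev/null && python3 -m pendant '[{"dp":[0.033,0.874,0.096],"rotation":[0,0,0],"jaw":1},{"dp":[0.033,0.874,0.096],"rotation":[0,0,0],"jaw":1},{"dp":[0.033,0.874,0.096],"rotation":[0,0,0],"jaw":1},{"dp":[0.033,0.874,0.096],"rotation":[0,0,0],"jaw":1},{"dp":[0.033,0.874,0.096],"rotation":[0,0,0],"jaw":1}]' && python3 -c "
from h import *
plan([(575,381.5,140,87.6),(575,381.5,16,87.6)])"
```

```text
time: 14.12
ee_pos: [0.5785, 0.3751, 0.2524]
eef_rot: [0.025, 1.0, -0.001, 0.0]
ft_force: [0.8, -0.9, 0.8]
width: 0.0872
grip_force: 0.0
now [578.5 375.1 252.4] yaw 87.2 w 87.2 t 14.1
-> (575, 381.5, 140)
  dp [0.026, 0.043, 0.749] rot [-0.0002, 0.0, -0.0012] minrows 1.8
-> (575, 381.5, 16)
  dp [-0.0, -0.0, 0.827] rot [0.0, 0.0, 0.0] minrows 2.0
```

```bash
python3 -m pendant '[{"dp":[0.026,0.043,0.749],"rotation":[0,0,-0.001],"jaw":1},{"dp":[0.026,0.043,0.749],"rotation":[0,0,-0.001],"jaw":1},{"dp":[0.026,0.043,0.749],"rotation":[0,0,-0.001],"jaw":1},{"dp":[0.026,0.043,0.749],"rotation":[0,0,-0.001],"jaw":1}]' && python3 -m pendant '[{"dp":[0,0,0.4],"rotation":[0,0,0],"jaw":1},{"dp":[0,0,0.65],"rotation":[0,0,0],"jaw":1},{"dp":[0,0,0.75],"rotation":[0,0,0],"jaw":1},{"dp":[0,0,0.8],"rotation":[0,0,0],"jaw":1},{"dp":[0,0,0.827],"rotation":[0,0,0],"jaw":1},{"dp":[0,0,0.827],"rotation":[0,0,0],"jaw":1}]' && python3 -c "
from h import *
c=camera('wrist');cv2.imwrite('pics/g2.png',c['image'][:,:,::-1]);plan([])"
```

```text
time: 14.62
ee_pos: [0.5755, 0.3836, 0.1432]
eef_rot: [0.021, 1.0, 0.001, 0.001]
ft_force: [-0.1, 0.2, 0.4]
width: 0.0869
grip_force: 0.0
time: 15.38
ee_pos: [0.5745, 0.3845, 0.0175]
eef_rot: [0.02, 1.0, 0.001, 0.001]
ft_force: [-0.4, -0.7, 0.1]
width: 0.0871
grip_force: 0.0
now [574.5 384.4  17.5] yaw 87.7 w 86.9 t 15.4
```

View pics/g2.png

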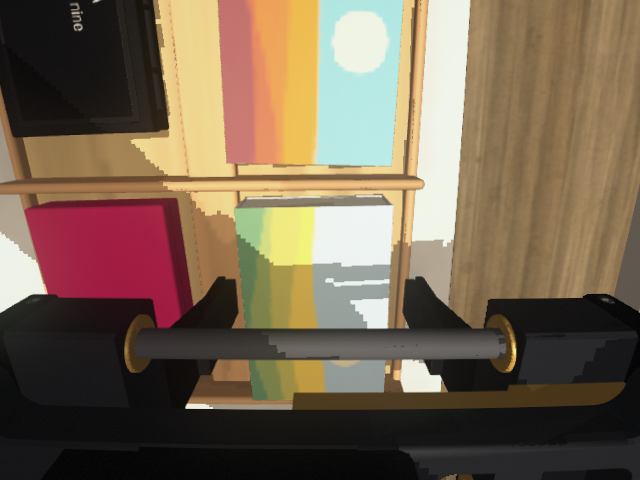

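Meadow is between the fingers, spanning (236–392) with clearance on both sides. Gripping, lifting, and planning the carry to RN.

```bash
python3 -m pendant '[{"dp":[0,0,0],"rotation":[0,0,0],"jaw":0.5},{"dp":[0,0,0],"rotation":[0,0,0],"jaw":0.5},{"dp":[0,0,0],"rotation":[0,0,0],"jaw":0.5},{"dp":[0,0,0],"rotation":[0,0,0],"jaw":0.5},{"dp":[0,0,0],"rotation":[0,0,0],"jaw":0.5}]' 25 && python3 -m pendant '[{"dp":[0,0,-0.2],"rotation":[0,0,0],"jaw":0.5},{"dp":[0,0,-0.5],"rotation":[0,0,0],"jaw":0.5},{"dp":[0,0,-0.95],"rotation":[0,0,0],"jaw":0.5},{"dp":[0,0,-0.95],"rotation":[0,0,0],"jaw":0.5},{"dp":[0,0,-0.95],"rotation":[0,0,0],"jaw":0.5}]' && python3 -c "
from h import *
plan([(430,-41,170,88),(430,-41,100,88)])"
```

```text
time: 16.05
ee_pos: [0.5741, 0.3841, 0.0166]
eef_rot: [0.02, 1.0, 0.0, 0.0]
ft_force: [-0.3, -0.8, 3.8]
width: 0.0706
grip_force: 25.0
time: 16.68
ee_pos: [0.5738, 0.3841, 0.1586]
eef_rot: [0.02, 1.0, 0.0, 0.0]
ft_force: [-0.8, 0.1, -2.2]
width: 0.0709
grip_force: 25.0
now [573.8 384.1 158.6] yaw 87.7 w 70.9 t 16.7
-> (430, -41, 170)
  dp [0.281, -0.957, -0.026] rot [0.0001, 0.0, -0.0009] minrows 2.4
  dp [0.287, -0.955, -0.025] rot [0.0, 0.0, 0.0] minrows 2.4
  dp [0.286, -0.955, -0.025] rot [0.0, 0.0, 0.0] minrows 2.4
-> (430, -41, 100)
  dp [0.0, -0.0, 0.467] rot [0.0, 0.0, 0.0] minrows 1.1
```

```bash
python3 -m pendant '[{"dp":[0.281,-0.957,-0.026],"rotation":[0,0,-0.0009],"jaw":0.5},{"dp":[0.281,-0.957,-0.026],"rotation":[0,0,-0.0009],"jaw":0.5},{"dp":[0.281,-0.957,-0.026],"rotation":[0,0,-0.0009],"jaw":0.5},{"dp":[0.281,-0.957,-0.026],"rotation":[0,0,-0.0009],"jaw":0.5}]' >/dev/null && python3 -m pendant '[{"dp":[0.287,-0.955,-0.025],"rotation":[0,0,0],"jaw":0.5},{"dp":[0.287,-0.955,-0.025],"rotation":[0,0,0],"jaw":0.5},{"dp":[0.287,-0.955,-0.025],"rotation":[0,0,0],"jaw":0.5},{"dp":[0.287,-0.955,-0.025],"rotation":[0,0,0],"jaw":0.5}]' >/dev/null && python3 -m pendant '[{"dp":[0.286,-0.955,-0.025],"rotation":[0,0,0],"jaw":0.5},{"dp":[0.286,-0.955,-0.025],"rotation":[0,0,0],"jaw":0.5},{"dp":[0.286,-0.955,-0.025],"rotation":[0,0,0],"jaw":0.5},{"dp":[0.286,-0.955,-0.025],"rotation":[0,0,0],"jaw":0.5},{"dp":[0.286,-0.955,-0.025],"rotation":[0,0,0],"jaw":0.5}]' && python3 -c "
from h import *
plan([(430,-41,70,88)])"
```

```text
time: 18.3
ee_pos: [0.4308, -0.0392, 0.1698]
eef_rot: [0.016, 1.0, -0.0, -0.0]
ft_force: [-0.2, -0.4, -0.5]
width: 0.0707
grip_force: 25.0
now [430.8 -39.2 169.8] yaw 88.1 w 70.7 t 18.3
-> (430, -41, 70)
  dp [0.004, -0.012, 0.666] rot [-0.0, -0.0001, 0.0004] minrows 1.6
```

```bash
python3 -m pendant '[{"dp":[0.004,-0.012,0.4],"rotation":[0,0,0],"jaw":0.5},{"dp":[0.004,-0.012,0.75],"rotation":[0,0,0],"jaw":0.5},{"dp":[0.004,-0.012,0.75],"rotation":[0,0,0],"jaw":0.5},{"dp":[0.004,-0.012,0.75],"rotation":[0,0,0],"jaw":0.5}]' && python3 -c "
from h import *
c=camera('wrist');cv2.imwrite('pics/p2.png',c['image'][:,:,::-1]);plan([(430,-41,17.5,88)])"
```

```text
time: 18.8
ee_pos: [0.4308, -0.042, 0.0592]
eef_rot: [0.017, 1.0, 0.0, 0.001]
ft_force: [0.3, 0.2, -0.4]
width: 0.0706
grip_force: 25.0
now [431.2 -42.1  59.7] yaw 88.1 w 70.5 t 18.9
-> (430, -41, 17.5)
  dp [0.009, 0.007, 0.281] rot [0.0001, 0.0004, 0.0002] minrows 0.7
```

View pics/p2.png

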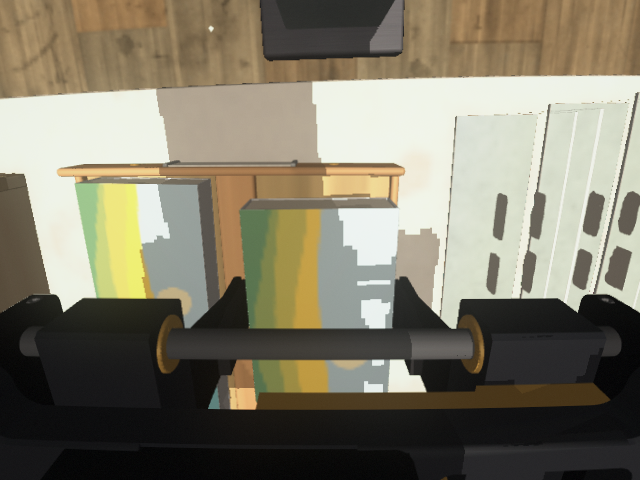

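Meadow hangs over its seat, level and parallel to its neighbour, with the stripes facing the same way. Lowering and releasing.

```bash
python3 -m pendant '[{"dp":[0.005,0.005,0.12],"rotation":[0,0,0],"jaw":0.5},{"dp":[0.005,0.005,0.2],"rotation":[0,0,0],"jaw":0.5},{"dp":[0.005,0.005,0.25],"rotation":[0,0,0],"jaw":0.5},{"dp":[0.005,0.005,0.281],"rotation":[0,0,0],"jaw":0.5},{"dp":[0.005,0.005,0.281],"rotation":[0,0,0],"jaw":0.5}]' && python3 -m pendant '[{"dp":[0,0,0],"rotation":[0,0,0],"jaw":1},{"dp":[0,0,0],"rotation":[0,0,0],"jaw":1},{"dp":[0,0,0],"rotation":[0,0,0],"jaw":1},{"dp":[0,0,0],"rotation":[0,0,0],"jaw":1}]' && python3 -m pendant '[{"dp":[0,0,-0.3],"rotation":[0,0,0],"jaw":1},{"dp":[0,0,-0.8],"rotation":[0,0,0],"jaw":1},{"dp":[0,0,-0.8],"rotation":[0,0,0],"jaw":1},{"dp":[0,0,-0.8],"rotation":[0,0,0],"jaw":1}]' && python3 -c "
from h import *
plan([(549,-45,140,88),(549,-45,16,88)])"
```

```text
time: 19.48
ee_pos: [0.4292, -0.042, 0.0159]
eef_rot: [0.017, 1.0, 0.0, 0.0]
ft_force: [-0.3, 0.5, 0.1]
width: 0.0712
grip_force: 25.0
time: 19.98
ee_pos: [0.4287, -0.042, 0.0155]
eef_rot: [0.017, 1.0, 0.0, -0.0]
ft_force: [-0.5, -0.2, 0.2]
width: 0.0864
grip_force: 0.0
time: 20.48
ee_pos: [0.4291, -0.0419, 0.1359]
eef_rot: [0.017, 1.0, 0.0, 0.001]
ft_force: [-1.5, -0.2, -1.1]
width: 0.0873
grip_force: 0.0
now [429.1 -41.9 135.9] yaw 88.0 w 87.3 t 20.5
-> (549, -45, 140)
  dp [-0.8, 0.007, -0.026] rot [0.0001, 0.0002, 0.0] minrows 1.9
-> (549, -45, 16)
  dp [0.0, 0.0, 0.826] rot [0.0, 0.0, 0.0] minrows 2.0
```

Now magenta at RF.

```bash
python3 -m pendant '[{"dp":[-0.8,0.007,-0.026],"rotation":[0,0,0],"jaw":1},{"dp":[-0.8,0.007,-0.026],"rotation":[0,0,0],"jaw":1},{"dp":[-0.8,0.007,-0.026],"rotation":[0,0,0],"jaw":1},{"dp":[-0.8,0.007,-0.026],"rotation":[0,0,0],"jaw":1}]' && python3 -m pendant '[{"dp":[0,0,0.4],"rotation":[0,0,0],"jaw":1},{"dp":[0,0,0.65],"rotation":[0,0,0],"jaw":1},{"dp":[0,0,0.75],"rotation":[0,0,0],"jaw":1},{"dp":[0,0,0.8],"rotation":[0,0,0],"jaw":1},{"dp":[0,0,0.83],"rotation":[0,0,0],"jaw":1},{"dp":[0,0,0.83],"rotation":[0,0,0],"jaw":1}]' && python3 -c "
from h import *
c=camera('wrist');cv2.imwrite('pics/g3.png',c['image'][:,:,::-1]);plan([])"
```

```text
time: 20.98
ee_pos: [0.5473, -0.0454, 0.1373]
eef_rot: [0.018, 1.0, -0.0, -0.002]
ft_force: [-0.2, -0.8, -0.0]
width: 0.0867
grip_force: 0.0
time: 21.72
ee_pos: [0.5492, -0.0451, 0.0157]
eef_rot: [0.017, 1.0, 0.0, 0.001]
ft_force: [-0.8, -0.2, -0.0]
width: 0.087
grip_force: 0.0
now [549.3 -45.1  15.8] yaw 88.0 w 87.2 t 21.8
```

View pics/g3.png

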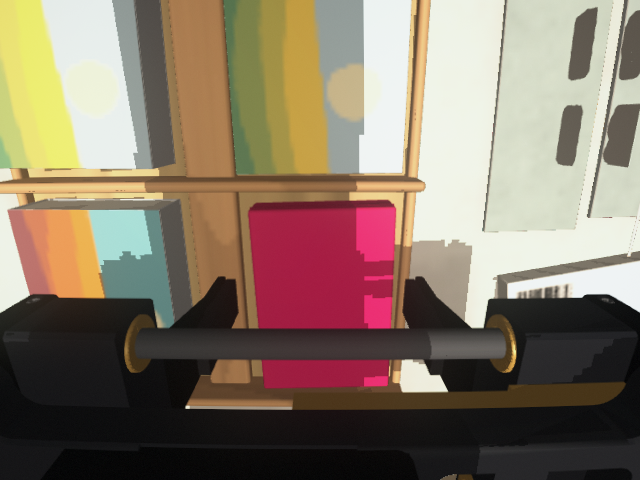

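Magenta is between the fingers (250–395, 205–385). Meadow is down in its seat, perhaps 3 mm ahead of its neighbour (far edge at row 175 against 168); I'll measure that later. Gripping.

```bash
python3 -m pendant '[{"dp":[0,0,0],"rotation":[0,0,0],"jaw":0.5},{"dp":[0,0,0],"rotation":[0,0,0],"jaw":0.5},{"dp":[0,0,0],"rotation":[0,0,0],"jaw":0.5},{"dp":[0,0,0],"rotation":[0,0,0],"jaw":0.5},{"dp":[0,0,0],"rotation":[0,0,0],"jaw":0.5}]' 25 && python3 -m pendant '[{"dp":[0,0,-0.2],"rotation":[0,0,0],"jaw":0.5},{"dp":[0,0,-0.5],"rotation":[0,0,0],"jaw":0.5},{"dp":[0,0,-0.95],"rotation":[0,0,0],"jaw":0.5},{"dp":[0,0,-0.95],"rotation":[0,0,0],"jaw":0.5},{"dp":[0,0,-0.95],"rotation":[0,0,0],"jaw":0.5}]' && python3 -c "
from h import *
c=camera('wrist');np.save('wR2.npy',c,allow_pickle=True)
plan([(573.5,382,170,87.6)])"
```

```text
time: 22.4
ee_pos: [0.5489, -0.045, 0.0152]
eef_rot: [0.017, 1.0, 0.0, 0.0]
ft_force: [-0.6, 0.8, 3.5]
width: 0.0675
grip_force: 24.9
time: 23.02
ee_pos: [0.5486, -0.0452, 0.1571]
eef_rot: [0.017, 1.0, 0.0, 0.0]
ft_force: [-0.6, 0.7, -1.2]
width: 0.0673
grip_force: 24.9
now [548.  -45.1 156.2] yaw 88.0 w 67.6 t 23.1
-> (573.5, 382, 170)
  dp [-0.024, 0.951, -0.031] rot [-0.0, -0.0003, 0.0011] minrows 2.3
  dp [-0.017, 0.951, -0.031] rot [0.0, 0.0, 0.0] minrows 2.3
  dp [-0.016, 0.95, -0.03] rot [0.0, 0.0, 0.0] minrows 2.3
```

```bash
python3 -m pendant '[{"dp":[-0.024,0.951,-0.031],"rotation":[0,0,0.0011],"jaw":0.5},{"dp":[-0.024,0.951,-0.031],"rotation":[0,0,0.0011],"jaw":0.5},{"dp":[-0.024,0.951,-0.031],"rotation":[0,0,0.0011],"jaw":0.5},{"dp":[-0.024,0.951,-0.031],"rotation":[0,0,0.0011],"jaw":0.5}]' >/dev/null && python3 -m pendant '[{"dp":[-0.017,0.951,-0.031],"rotation":[0,0,0],"jaw":0.5},{"dp":[-0.017,0.951,-0.031],"rotation":[0,0,0],"jaw":0.5},{"dp":[-0.017,0.951,-0.031],"rotation":[0,0,0],"jaw":0.5},{"dp":[-0.017,0.951,-0.031],"rotation":[0,0,0],"jaw":0.5}]' >/dev/null && python3 -m pendant '[{"dp":[-0.016,0.95,-0.03],"rotation":[0,0,0],"jaw":0.5},{"dp":[-0.016,0.95,-0.03],"rotation":[0,0,0],"jaw":0.5},{"dp":[-0.016,0.95,-0.03],"rotation":[0,0,0],"jaw":0.5},{"dp":[-0.016,0.95,-0.03],"rotation":[0,0,0],"jaw":0.5},{"dp":[-0.016,0.95,-0.03],"rotation":[0,0,0],"jaw":0.5}]' && python3 -c "
from h import *
plan([(573,382,60,87.6),(573,382,16.5,87.6)])"
```

```text
time: 24.7
ee_pos: [0.5756, 0.3781, 0.1713]
eef_rot: [0.023, 1.0, -0.001, 0.0]
ft_force: [1.1, -0.4, -1.0]
width: 0.0678
grip_force: 24.9
now [575.6 378.1 171.3] yaw 87.4 w 67.8 t 24.7
-> (573, 382, 60)
  dp [0.019, 0.026, 0.742] rot [-0.0003, 0.0001, -0.0006] minrows 1.8
-> (573, 382, 16.5)
  dp [0.0, 0.0, 0.29] rot [0.0, 0.0, 0.0] minrows 0.7
```

```bash
python3 -m pendant '[{"dp":[0.01,0.01,0.4],"rotation":[0,0,0],"jaw":0.5},{"dp":[0.01,0.01,0.742],"rotation":[0,0,0],"jaw":0.5},{"dp":[0.01,0.01,0.742],"rotation":[0,0,0],"jaw":0.5},{"dp":[0.01,0.01,0.742],"rotation":[0,0,0],"jaw":0.5},{"dp":[0.01,0.01,0.742],"rotation":[0,0,0],"jaw":0.5}]' && python3 -c "
from h import *
c=camera('wrist');cv2.imwrite('pics/p3.png',c['image'][:,:,::-1]);plan([(573,382,16.5,87.6)])"
```

```text
time: 25.32
ee_pos: [0.5744, 0.384, 0.0632]
eef_rot: [0.021, 1.0, 0.001, 0.002]
ft_force: [0.6, -0.6, -0.5]
width: 0.0678
grip_force: 24.9
now [574.1 384.1  62.8] yaw 87.6 w 67.5 t 25.4
-> (573, 382, 16.5)
  dp [0.007, -0.015, 0.308] rot [0.0004, 0.0005, -0.0] minrows 0.7
```

View pics/p3.png

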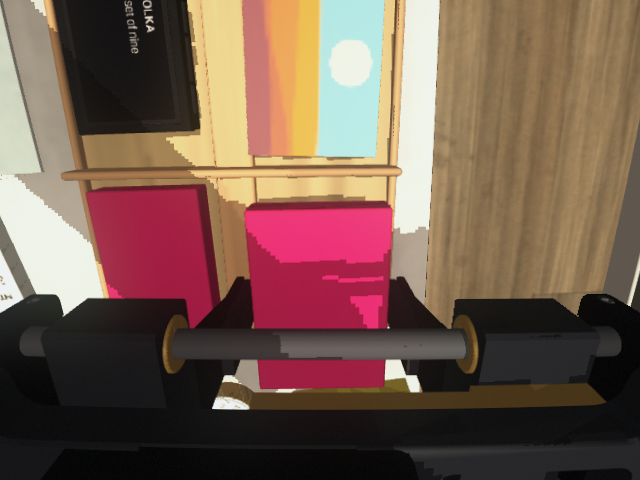

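Magenta hangs above LF and parallel to its neighbour, inside the seat edges (columns 252–393). Lowering.

```bash
python3 -m pendant '[{"dp":[0.008,-0.012,0.12],"rotation":[0,0,0],"jaw":0.5},{"dp":[0.008,-0.012,0.2],"rotation":[0,0,0],"jaw":0.5},{"dp":[0.008,-0.012,0.26],"rotation":[0,0,0],"jaw":0.5},{"dp":[0.008,-0.012,0.31],"rotation":[0,0,0],"jaw":0.5},{"dp":[0.008,-0.012,0.31],"rotation":[0,0,0],"jaw":0.5}]' && python3 -m pendant '[{"dp":[0,0,0],"rotation":[0,0,0],"jaw":1},{"dp":[0,0,0],"rotation":[0,0,0],"jaw":1},{"dp":[0,0,0],"rotation":[0,0,0],"jaw":1},{"dp":[0,0,0],"rotation":[0,0,0],"jaw":1}]' && python3 -m pendant '[{"dp":[0,0,-0.3],"rotation":[0,0,0],"jaw":1},{"dp":[0,0,-0.8],"rotation":[0,0,0],"jaw":1},{"dp":[0,0,-0.8],"rotation":[0,0,0],"jaw":1},{"dp":[0,0,-0.8],"rotation":[0,0,0],"jaw":1}]' && python3 -c "
from h import *
plan([(454,387,140,87.6),(454,387,16,87.6)])"
```

```text
time: 26.0
ee_pos: [0.5717, 0.3817, 0.0139]
eef_rot: [0.021, 1.0, -0.0, 0.0]
ft_force: [-2.0, -2.0, 4.1]
width: 0.0677
grip_force: 24.9
time: 26.5
ee_pos: [0.5714, 0.3819, 0.0134]
eef_rot: [0.021, 1.0, 0.0, -0.0]
ft_force: [-0.1, 0.3, 0.3]
width: 0.0865
grip_force: 0.0
time: 27.0
ee_pos: [0.5717, 0.3821, 0.1342]
eef_rot: [0.021, 1.0, 0.001, 0.001]
ft_force: [0.3, 0.3, -0.2]
width: 0.087
grip_force: 0.0
now [571.7 382.1 134.2] yaw 87.6 w 87.0 t 27.0
-> (454, 387, 140)
  dp [0.786, 0.0, -0.04] rot [0.0002, 0.0002, 0.0] minrows 1.9
-> (454, 387, 16)
  dp [-0.0, 0.0, 0.827] rot [0.0, 0.0, 0.0] minrows 2.0
```

```bash
python3 -m pendant '[{"dp":[0.786,0,-0.04],"rotation":[0,0,0],"jaw":1},{"dp":[0.786,0,-0.04],"rotation":[0,0,0],"jaw":1},{"dp":[0.786,0,-0.04],"rotation":[0,0,0],"jaw":1},{"dp":[0.786,0,-0.04],"rotation":[0,0,0],"jaw":1}]' && python3 -m pendant '[{"dp":[0,0,0.4],"rotation":[0,0,0],"jaw":1},{"dp":[0,0,0.65],"rotation":[0,0,0],"jaw":1},{"dp":[0,0,0.75],"rotation":[0,0,0],"jaw":1},{"dp":[0,0,0.79],"rotation":[0,0,0],"jaw":1},{"dp":[0,0,0.82],"rotation":[0,0,0],"jaw":1},{"dp":[0,0,0.82],"rotation":[0,0,0],"jaw":1}]' && python3 -m pendant '[{"dp":[0,0,0],"rotation":[0,0,0],"jaw":0.5},{"dp":[0,0,0],"rotation":[0,0,0],"jaw":0.5},{"dp":[0,0,0],"rotation":[0,0,0],"jaw":0.5},{"dp":[0,0,0],"rotation":[0,0,0],"jaw":0.5},{"dp":[0,0,0],"rotation":[0,0,0],"jaw":0.5}]' 25 && python3 -m pendant '[{"dp":[0,0,-0.2],"rotation":[0,0,0],"jaw":0.5},{"dp":[0,0,-0.5],"rotation":[0,0,0],"jaw":0.5},{"dp":[0,0,-0.98],"rotation":[0,0,0],"jaw":0.5},{"dp":[0,0,-0.98],"rotation":[0,0,0],"jaw":0.5},{"dp":[0,0,-0.98],"rotation":[0,0,0],"jaw":0.5}]' && python3 -c "
from h import *
plan([(549.5,-46,170,88)])"
```

```text
time: 27.5
ee_pos: [0.4534, 0.3861, 0.1381]
eef_rot: [0.021, 1.0, -0.001, -0.0]
ft_force: [0.5, 0.4, -0.2]
width: 0.0868
grip_force: 0.0
time: 28.25
ee_pos: [0.4541, 0.3871, 0.0173]
eef_rot: [0.021, 1.0, 0.0, 0.0]
ft_force: [0.7, 0.9, 0.6]
width: 0.087
grip_force: 0.0
time: 28.88
ee_pos: [0.4538, 0.3868, 0.0169]
eef_rot: [0.021, 1.0, 0.0, 0.0]
ft_force: [-1.1, -1.1, 6.4]
width: 0.0706
grip_force: 25.0
time: 29.5
ee_pos: [0.4536, 0.3868, 0.1635]
eef_rot: [0.021, 1.0, 0.0, 0.0]
ft_force: [0.3, -0.1, -1.3]
width: 0.071
grip_force: 25.0
now [453.6 386.8 163.5] yaw 87.6 w 71.0 t 29.5
-> (549.5, -46, 170)
  dp [-0.253, -0.952, -0.015] rot [0.0001, 0.0001, -0.0011] minrows 2.4
  dp [-0.246, -0.954, -0.014] rot [0.0, 0.0, 0.0] minrows 2.4
  dp [-0.247, -0.954, -0.015] rot [0.0, 0.0, 0.0] minrows 2.4
```

```bash
python3 -m pendant '[{"dp":[-0.253,-0.952,-0.015],"rotation":[0,0,-0.0011],"jaw":0.5},{"dp":[-0.253,-0.952,-0.015],"rotation":[0,0,-0.0011],"jaw":0.5},{"dp":[-0.253,-0.952,-0.015],"rotation":[0,0,-0.0011],"jaw":0.5},{"dp":[-0.253,-0.952,-0.015],"rotation":[0,0,-0.0011],"jaw":0.5}]' >/dev/null && python3 -m pendant '[{"dp":[-0.246,-0.954,-0.014],"rotation":[0,0,0],"jaw":0.5},{"dp":[-0.246,-0.954,-0.014],"rotation":[0,0,0],"jaw":0.5},{"dp":[-0.246,-0.954,-0.014],"rotation":[0,0,0],"jaw":0.5},{"dp":[-0.246,-0.954,-0.014],"rotation":[0,0,0],"jaw":0.5}]' >/dev/null && python3 -m pendant '[{"dp":[-0.247,-0.954,-0.015],"rotation":[0,0,0],"jaw":0.5},{"dp":[-0.247,-0.954,-0.015],"rotation":[0,0,0],"jaw":0.5},{"dp":[-0.247,-0.954,-0.015],"rotation":[0,0,0],"jaw":0.5},{"dp":[-0.247,-0.954,-0.015],"rotation":[0,0,0],"jaw":0.5},{"dp":[-0.247,-0.954,-0.015],"rotation":[0,0,0],"jaw":0.5},{"dp":[-0.247,-0.954,-0.015],"rotation":[0,0,0],"jaw":0.5}]' && python3 -m pendant '[{"dp":[0,0,0.4],"rotation":[0,0,0],"jaw":0.5},{"dp":[0,0,0.74],"rotation":[0,0,0],"jaw":0.5},{"dp":[0,0,0.74],"rotation":[0,0,0],"jaw":0.5},{"dp":[0,0,0.74],"rotation":[0,0,0],"jaw":0.5},{"dp":[0,0,0.74],"rotation":[0,0,0],"jaw":0.5}]' && python3 -c "
from h import *
c=camera('wrist');cv2.imwrite('pics/p4.png',c['image'][:,:,::-1]);plan([(550,-46.5,16.8,88)])"
```

```text
time: 31.25
ee_pos: [0.5495, -0.0438, 0.1697]
eef_rot: [0.016, 1.0, 0.0, -0.0]
ft_force: [0.2, 0.5, -0.4]
width: 0.0705
grip_force: 25.0
time: 31.88
ee_pos: [0.5512, -0.0459, 0.0614]
eef_rot: [0.017, 1.0, 0.0, 0.002]
ft_force: [0.2, 0.1, -0.9]
width: 0.0705
grip_force: 25.0
now [550.9 -46.   61.2] yaw 88.0 w 70.7 t 31.9
-> (550, -46.5, 16.8)
  dp [0.007, -0.004, 0.296] rot [0.0001, 0.0005, 0.0] minrows 0.7
```

View pics/p4.png

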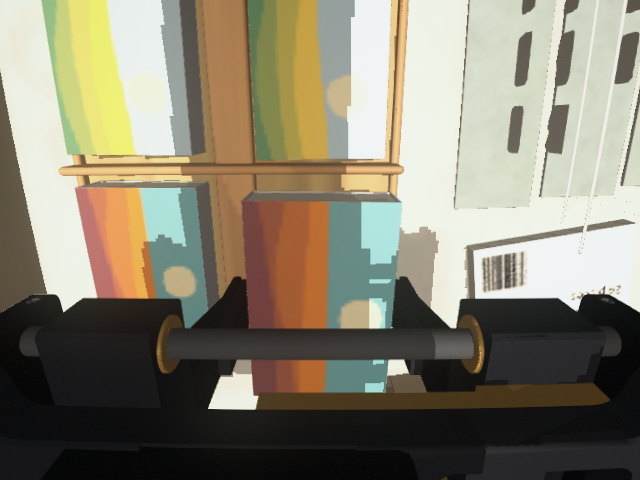

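Sunset is above RF (box at columns 243–400, neighbour at 77–210), parallel and inside the row. Lowering, releasing, then lifting high for the mat.

```bash
python3 -m pendant '[{"dp":[0,-0.004,0.12],"rotation":[0,0,0],"jaw":0.5},{"dp":[0,-0.004,0.2],"rotation":[0,0,0],"jaw":0.5},{"dp":[0,-0.004,0.26],"rotation":[0,0,0],"jaw":0.5},{"dp":[0,-0.004,0.29],"rotation":[0,0,0],"jaw":0.5},{"dp":[0,-0.004,0.29],"rotation":[0,0,0],"jaw":0.5}]' && python3 -m pendant '[{"dp":[0,0,0],"rotation":[0,0,0],"jaw":1},{"dp":[0,0,0],"rotation":[0,0,0],"jaw":1},{"dp":[0,0,0],"rotation":[0,0,0],"jaw":1},{"dp":[0,0,0],"rotation":[0,0,0],"jaw":1}]' && python3 -m pendant '[{"dp":[0,0,-0.3],"rotation":[0,0,0],"jaw":1},{"dp":[0,0,-1],"rotation":[0,0,0],"jaw":1},{"dp":[0,0,-1],"rotation":[0,0,0],"jaw":1},{"dp":[0,0,-1],"rotation":[0,0,0],"jaw":1}]' && python3 -m pendant '[{"dp":[0.4,-0.3,-0.76],"rotation":[0,0,0],"jaw":1},{"dp":[0.4,-0.3,-0.76],"rotation":[0,0,0],"jaw":1},{"dp":[0.4,-0.3,-0.76],"rotation":[0,0,0],"jaw":1},{"dp":[0.4,-0.3,-0.76],"rotation":[0,0,0],"jaw":1}]' && python3 -c "
from h import *
c=camera('wrist');cv2.imwrite('pics/r4.png',c['image'][:,:,::-1]);np.save('wR4.npy',c,allow_pickle=True);plan([(531.5,-438,280,-2)])"
```

```text
time: 32.55
ee_pos: [0.5493, -0.0468, 0.0161]
eef_rot: [0.018, 1.0, 0.0, -0.0]
ft_force: [-6.7, -0.0, 11.8]
width: 0.0709
grip_force: 25.0
time: 33.05
ee_pos: [0.5494, -0.0467, 0.0154]
eef_rot: [0.017, 1.0, 0.0, -0.0]
ft_force: [0.5, 0.6, 0.2]
width: 0.0866
grip_force: 0.0
time: 33.55
ee_pos: [0.5516, -0.0469, 0.1692]
eef_rot: [0.017, 1.0, 0.0, 0.003]
ft_force: [0.5, -0.3, -1.1]
width: 0.0873
grip_force: 0.0
time: 34.05
ee_pos: [0.488, -0.0895, 0.2791]
eef_rot: [0.017, 1.0, 0.0, 0.0]
ft_force: [0.2, 0.6, -0.6]
width: 0.0869
grip_force: 0.0
now [487.9 -89.  278.1] yaw 88.0 w 87.3 t 34.1
-> (531.5, -438, 280)
  dp [-0.123, -0.772, -0.005] rot [-0.0002, -0.0002, 0.2501] minrows 8.4
  dp [-0.772, 0.124, -0.004] rot [0.0, 0.0, 0.0] minrows 1.9
  dp [-0.772, 0.124, -0.004] rot [0.0, 0.0, 0.0] minrows 1.9
```

View pics/r4.png

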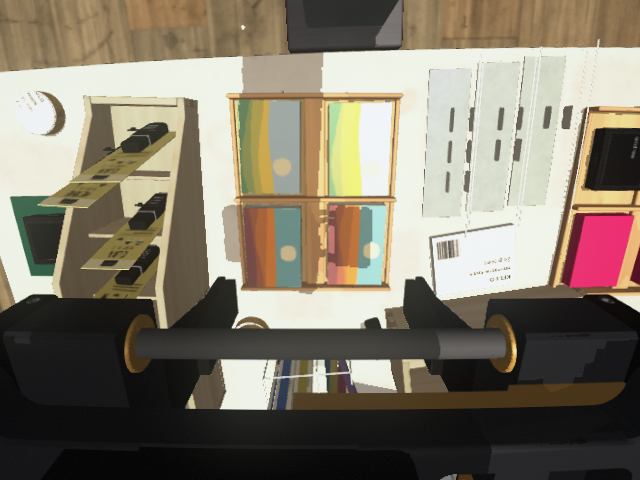

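Right tray is done: meadow pair (240–302 and 328–392, rows 101–195) and sunset pair (245–302 and 326–384, rows 205–287) are each in line. Now black.

```bash
python3 -m pendant '[{"dp":[-0.06,-0.4,0],"rotation":[0,0,0.235],"jaw":1},{"dp":[-0.123,-0.772,0],"rotation":[0,0,0.235],"jaw":1},{"dp":[-0.123,-0.772,0],"rotation":[0,0,0.235],"jaw":1},{"dp":[-0.123,-0.772,0],"rotation":[0,0,0.235],"jaw":1},{"dp":[-0.123,-0.772,0],"rotation":[0,0,0.235],"jaw":1},{"dp":[-0.123,-0.772,0],"rotation":[0,0,0.235],"jaw":1},{"dp":[-0.123,-0.772,0],"rotation":[0,0,0.235],"jaw":1},{"dp":[-0.123,-0.772,0],"rotation":[0,0,0.235],"jaw":1}]' >/dev/null && python3 -m pendant '[{"dp":[-0.772,0.05,0],"rotation":[0,0,0.0151],"jaw":1},{"dp":[-0.772,0.05,0],"rotation":[0,0,0.0151],"jaw":1},{"dp":[-0.772,0.05,0],"rotation":[0,0,0.0151],"jaw":1},{"dp":[-0.772,0.05,0],"rotation":[0,0,0.0151],"jaw":1}]' >/dev/null && python3 -m pendant '[{"dp":[-0.772,0.124,0],"rotation":[0,0,0],"jaw":1},{"dp":[-0.772,0.124,0],"rotation":[0,0,0],"jaw":1},{"dp":[-0.772,0.124,0],"rotation":[0,0,0],"jaw":1},{"dp":[-0.772,0.124,0],"rotation":[0,0,0],"jaw":1},{"dp":[-0.772,0.124,0],"rotation":[0,0,0],"jaw":1}]' && python3 -c "
from h import *
plan([(531.5,-438,150,-2),(531.5,-438,12.5,-2)])"
```

```text
time: 36.22
ee_pos: [0.5324, -0.4353, 0.2797]
eef_rot: [0.718, 0.696, 0.001, -0.0]
ft_force: [0.1, -0.1, 0.3]
width: 0.0872
grip_force: 0.0
now [ 532.4 -435.3  279.7] yaw -1.9 w 87.2 t 36.2
-> (531.5, -438, 150)
  dp [-0.019, -0.006, 0.865] rot [0.0002, -0.0002, 0.0004] minrows 2.1
-> (531.5, -438, 12.5)
  dp [-0.0, -0.0, 0.917] rot [0.0, 0.0, 0.0] minrows 2.2
```

```bash
python3 -m pendant '[{"dp":[-0.01,-0.006,0.865],"rotation":[0,0,0],"jaw":1},{"dp":[-0.01,-0.006,0.865],"rotation":[0,0,0],"jaw":1},{"dp":[-0.01,-0.006,0.865],"rotation":[0,0,0],"jaw":1},{"dp":[-0.01,-0.006,0.865],"rotation":[0,0,0],"jaw":1}]' && python3 -m pendant '[{"dp":[0,0,0.4],"rotation":[0,0,0],"jaw":1},{"dp":[0,0,0.7],"rotation":[0,0,0],"jaw":1},{"dp":[0,0,0.82],"rotation":[0,0,0],"jaw":1},{"dp":[0,0,0.88],"rotation":[0,0,0],"jaw":1},{"dp":[0,0,0.91],"rotation":[0,0,0],"jaw":1},{"dp":[0,0,0.91],"rotation":[0,0,0],"jaw":1}]' && python3 -m pendant '[{"dp":[0,0,0],"rotation":[0,0,0],"jaw":0.5},{"dp":[0,0,0],"rotation":[0,0,0],"jaw":0.5},{"dp":[0,0,0],"rotation":[0,0,0],"jaw":0.5},{"dp":[0,0,0],"rotation":[0,0,0],"jaw":0.5},{"dp":[0,0,0],"rotation":[0,0,0],"jaw":0.5},{"dp":[0,0,0],"rotation":[0,0,0],"jaw":0.5}]' 25 && python3 -m pendant '[{"dp":[0,0,-0.2],"rotation":[0,0,0],"jaw":0.5},{"dp":[0,0,-0.5],"rotation":[0,0,0],"jaw":0.5},{"dp":[0,0,-0.9],"rotation":[0,0,0],"jaw":0.5},{"dp":[0,0,-0.9],"rotation":[0,0,0],"jaw":0.5}]' && python3 -m pendant '[{"dp":[0,0,-0.9],"rotation":[0,0,0],"jaw":0.5},{"dp":[0,0,-0.9],"rotation":[0,0,0],"jaw":0.5},{"dp":[0,0,-0.9],"rotation":[0,0,0],"jaw":0.5},{"dp":[0,0,-0.9],"rotation":[0,0,0],"jaw":0.5}]' && python3 -c "
from h import *
plan([(531,-50,280,87.6),(453,387,280,87.6)])"
```

```text
time: 36.72
ee_pos: [0.5314, -0.4389, 0.1523]
eef_rot: [0.719, 0.695, 0.0, 0.001]
ft_force: [0.1, -0.5, 0.9]
width: 0.0871
grip_force: 0.0
time: 37.48
ee_pos: [0.5309, -0.4395, 0.0146]
eef_rot: [0.719, 0.694, 0.0, 0.001]
ft_force: [0.4, 0.3, -0.3]
width: 0.0866
grip_force: 0.0
time: 38.22
ee_pos: [0.5304, -0.4391, 0.0135]
eef_rot: [0.719, 0.694, 0.0, 0.0]
ft_force: [-0.9, 0.3, 4.2]
width: 0.0652
grip_force: 25.0
time: 38.72
ee_pos: [0.5318, -0.4411, 0.1535]
eef_rot: [0.72, 0.694, 0.001, 0.004]
ft_force: [-0.4, -1.2, -1.4]
width: 0.0647
grip_force: 25.0
time: 39.22
ee_pos: [0.5303, -0.439, 0.2826]
eef_rot: [0.72, 0.694, 0.0, -0.0]
ft_force: [-0.6, 0.6, -1.2]
width: 0.065
grip_force: 25.0
now [ 530.3 -439.   282.6] yaw -2.0 w 65.0 t 39.2
-> (531, -50, 280)
  dp [0.864, -0.029, 0.006] rot [0.0, -0.0, -0.249] minrows 8.4
  dp [0.035, 0.864, 0.006] rot [0.0, 0.0, 0.0] minrows 2.1
  dp [0.034, 0.864, 0.005] rot [0.0, 0.0, 0.0] minrows 2.1
-> (453, 387, 280)
  dp [0.214, 0.963, 0.0] rot [0.0, 0.0, 0.0] minrows 2.4
  dp [0.214, 0.963, 0.0] rot [0.0, 0.0, 0.0] minrows 2.4
  dp [0.214, 0.963, 0.0] rot [0.0, 0.0, 0.0] minrows 2.4
```

```bash
python3 -m pendant '[{"dp":[0.4,0,0],"rotation":[0,0,-0.235],"jaw":0.5},{"dp":[0.864,-0.029,0],"rotation":[0,0,-0.235],"jaw":0.5},{"dp":[0.864,-0.029,0],"rotation":[0,0,-0.235],"jaw":0.5},{"dp":[0.864,-0.029,0],"rotation":[0,0,-0.235],"jaw":0.5},{"dp":[0.864,-0.029,0],"rotation":[0,0,-0.235],"jaw":0.5},{"dp":[0.864,-0.029,0],"rotation":[0,0,-0.235],"jaw":0.5},{"dp":[0.864,-0.029,0],"rotation":[0,0,-0.235],"jaw":0.5},{"dp":[0.864,-0.029,0],"rotation":[0,0,-0.235],"jaw":0.5}]' >/dev/null && python3 -m pendant '[{"dp":[0.11,0.864,0],"rotation":[0,0,-0.014],"jaw":0.5},{"dp":[0.11,0.864,0],"rotation":[0,0,-0.014],"jaw":0.5},{"dp":[0.11,0.864,0],"rotation":[0,0,-0.014],"jaw":0.5},{"dp":[0.11,0.864,0],"rotation":[0,0,-0.014],"jaw":0.5}]' >/dev/null && python3 -m pendant '[{"dp":[0.034,0.864,0],"rotation":[0,0,0],"jaw":0.5},{"dp":[0.034,0.864,0],"rotation":[0,0,0],"jaw":0.5},{"dp":[0.034,0.864,0],"rotation":[0,0,0],"jaw":0.5},{"dp":[0.034,0.864,0],"rotation":[0,0,0],"jaw":0.5}]' >/dev/null && python3 -m pendant '[{"dp":[0.214,0.963,0],"rotation":[0,0,0],"jaw":0.5},{"dp":[0.214,0.963,0],"rotation":[0,0,0],"jaw":0.5},{"dp":[0.214,0.963,0],"rotation":[0,0,0],"jaw":0.5},{"dp":[0.214,0.963,0],"rotation":[0,0,0],"jaw":0.5}]' && python3 -c "
from h import *
plan([(453,387,200,87.6)])"
```

```text
time: 41.72
ee_pos: [0.5053, 0.0962, 0.2828]
eef_rot: [0.021, 1.0, -0.0, -0.0]
ft_force: [0.3, 0.1, -0.6]
width: 0.0646
grip_force: 25.0
now [505.3  96.2 282.8] yaw 87.6 w 64.6 t 41.7
-> (453, 387, 200)
  dp [0.215, 0.961, 0.276] rot [-0.0001, -0.0001, 0.0] minrows 2.5
  dp [0.215, 0.962, 0.276] rot [0.0, 0.0, 0.0] minrows 2.5
```

```bash
python3 -m pendant '[{"dp":[0.215,0.961,0.276],"rotation":[0,0,0],"jaw":0.5},{"dp":[0.215,0.961,0.276],"rotation":[0,0,0],"jaw":0.5},{"dp":[0.215,0.961,0.276],"rotation":[0,0,0],"jaw":0.5},{"dp":[0.215,0.961,0.276],"rotation":[0,0,0],"jaw":0.5}]' >/dev/null && python3 -m pendant '[{"dp":[0.215,0.961,0.276],"rotation":[0,0,0],"jaw":0.5},{"dp":[0.215,0.961,0.276],"rotation":[0,0,0],"jaw":0.5},{"dp":[0.215,0.961,0.276],"rotation":[0,0,0],"jaw":0.5},{"dp":[0.215,0.961,0.276],"rotation":[0,0,0],"jaw":0.5},{"dp":[0.215,0.961,0.276],"rotation":[0,0,0],"jaw":0.5},{"dp":[0.215,0.961,0.276],"rotation":[0,0,0],"jaw":0.5}]' && python3 -m pendant '[{"dp":[0,0,0.4],"rotation":[0,0,0],"jaw":0.5},{"dp":[0,0,0.93],"rotation":[0,0,0],"jaw":0.5},{"dp":[0,0,0.93],"rotation":[0,0,0],"jaw":0.5},{"dp":[0,0,0.93],"rotation":[0,0,0],"jaw":0.5},{"dp":[0,0,0.93],"rotation":[0,0,0],"jaw":0.5}]' && python3 -c "
from h import *
plan([(453.5,387,17,87.6)])"
```

```text
time: 42.98
ee_pos: [0.4544, 0.3853, 0.2012]
eef_rot: [0.023, 1.0, -0.0, 0.001]
ft_force: [-0.0, -0.7, -0.6]
width: 0.0649
grip_force: 25.0
time: 43.6
ee_pos: [0.4543, 0.3885, 0.0639]
eef_rot: [0.021, 1.0, 0.001, 0.002]
ft_force: [0.8, 0.5, -0.1]
width: 0.0648
grip_force: 25.0
now [454.3 388.5  63.9] yaw 87.6 w 64.8 t 43.6
-> (453.5, 387, 17)
  dp [0.006, -0.011, 0.313] rot [0.0005, 0.0005, -0.0] minrows 0.8
```

```bash
python3 -m pendant '[{"dp":[0,-0.006,0.12],"rotation":[0,0,0],"jaw":0.5},{"dp":[0,-0.006,0.2],"rotation":[0,0,0],"jaw":0.5},{"dp":[0,-0.006,0.26],"rotation":[0,0,0],"jaw":0.5},{"dp":[0,-0.006,0.3],"rotation":[0,0,0],"jaw":0.5},{"dp":[0,-0.006,0.305],"rotation":[0,0,0],"jaw":0.5},{"dp":[0,-0.006,0.305],"rotation":[0,0,0],"jaw":0.5}]' && python3 -m pendant '[{"dp":[0,0,0],"rotation":[0,0,0],"jaw":1},{"dp":[0,0,0],"rotation":[0,0,0],"jaw":1},{"dp":[0,0,0],"rotation":[0,0,0],"jaw":1},{"dp":[0,0,0],"rotation":[0,0,0],"jaw":1}]' && python3 -m pendant '[{"dp":[0,0,-0.3],"rotation":[0,0,0],"jaw":1},{"dp":[0,0,-1],"rotation":[0,0,0],"jaw":1},{"dp":[0,0,-1],"rotation":[0,0,0],"jaw":1},{"dp":[0,0,-1],"rotation":[0,0,0],"jaw":1}]' && python3 -m pendant '[{"dp":[-0.1,-0.4,-0.7],"rotation":[0,0,0],"jaw":1},{"dp":[-0.1,-0.4,-0.7],"rotation":[0,0,0],"jaw":1},{"dp":[-0.1,-0.4,-0.7],"rotation":[0,0,0],"jaw":1},{"dp":[-0.1,-0.4,-0.7],"rotation":[0,0,0],"jaw":1},{"dp":[-0.1,-0.4,-0.7],"rotation":[0,0,0],"jaw":1}]' && python3 - <<'E'
from h import *
c=camera("wrist");np.save("wL4.npy",c,allow_pickle=True)
a=c["image"][80:340,200:440];b=np.load("wR4.npy",allow_pickle=True).item()["image"][80:340,200:440]
cv2.imwrite("pics/fin.png",cv2.resize(np.hstack([a,b])[:,:,::-1],(800,433),interpolation=cv2.INTER_CUBIC));plan([])
E
```

```text
time: 44.35
ee_pos: [0.4526, 0.3863, 0.0158]
eef_rot: [0.021, 1.0, -0.0, -0.0]
ft_force: [-2.9, -3.0, 7.8]
width: 0.0649
grip_force: 25.0
time: 44.85
ee_pos: [0.4527, 0.3866, 0.0152]
eef_rot: [0.021, 1.0, 0.0, -0.0]
ft_force: [0.8, -0.4, 0.5]
width: 0.0863
grip_force: 0.0
time: 45.35
ee_pos: [0.4543, 0.388, 0.1694]
eef_rot: [0.021, 1.0, 0.002, 0.002]
ft_force: [0.4, 0.6, -0.7]
width: 0.087
grip_force: 0.0
time: 45.98
ee_pos: [0.4642, 0.3263, 0.2683]
eef_rot: [0.02, 1.0, -0.001, -0.001]
ft_force: [0.2, -0.7, 0.0]
width: 0.0871
grip_force: 0.0
now [464.4 326.3 268.5] yaw 87.7 w 86.9 t 46.0
```

View pics/fin.png

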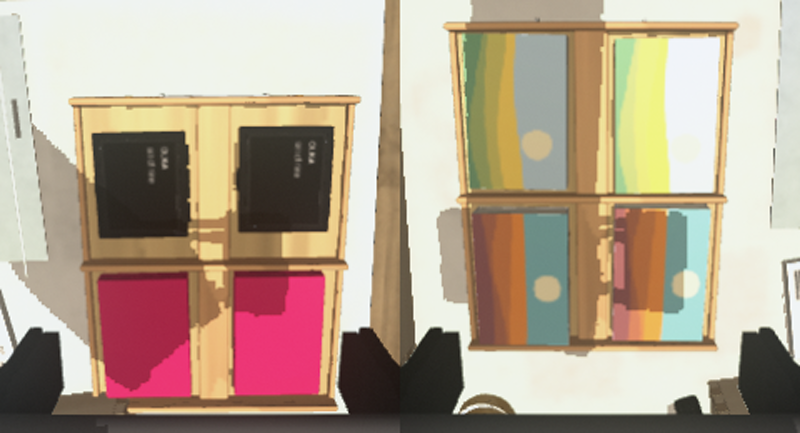

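All four rows hold matching pairs. Checking the alignment and flatness numerically.

```bash
python3 - <<'E'
from h import *
c=np.load("wL4.npy",allow_pickle=True).item();H,S,V=[a.astype(int) for a in cv2.split(cv2.cvtColor(c["image"],cv2.COLOR_RGB2HSV))]
for nm,u0,u1 in(("home",250,322),("moved",335,405)):
    w=np.zeros(H.shape,bool);w[140:320,u0:u1]=1
    print(nm,"blk",prect(c,w&(V<70)&(np.arange(480)[:,None]<232),.025),"mag",prect(c,w&(S>150)&(H>160),.024))
def hts(c,pts):
    K=c["mtx"];z=c["z_map"]
    for n,(u0,v0,u1,v1) in pts.items():
        out=[]
        for u in(u0,u1):
            for v in(v0,v1):
                zz=np.median(z[v-3:v+4,u-3:u+4]);p=cv2.undistortPoints(np.array([[[u,v]]],float),K,np.array(c["distortion"]))[0,0]
                out.append(((c["T"]@[p[0]*zz,p[1]*zz,zz,1])[2]*1000).round(1))
        print(n,out)
f=lambda x,y:(200+int(x/1.667),80+int(y/1.667))
hts(c,dict(blkH=(*f(105,140),*f(180,225)),blk=(*f(250,140),*f(320,220)),magH=(*f(112,285),*f(180,350)),mag=(*f(245,285),*f(312,350))))
d=np.load("wR4.npy",allow_pickle=True).item()
g=lambda x,y:f(x-400,y)
hts(d,dict(meaH=(*g(475,45),*g(560,180)),mea=(*g(625,48),*g(710,180)),sunH=(*g(485,220),*g(560,330)),sun=(*g(622,220),*g(700,330))))
q=lambda P:plane(d,[g(*p) for p in P],.031)
for n,P in dict(meaH=[(462,34),(567,35),(568,190),(470,190)],mea=[(614,38),(719,37),(714,190),(614,191)],sunH=[(474,212),(568,214),(568,344),(480,344)],sun=[(612,209),(710,208),(706,341),(613,340)]).items():
    k=q(P);print(n,k.mean(0).round(1),np.linalg.norm(k[1]-k[0]).round(),np.linalg.norm(k[3]-k[0]).round())
E
```

```text
home blk c=(450.7,284.0) 74x66 longdir=-1.0 mag c=(568.3,278.7) 104x67 longdir=-1.1
moved blk c=(450.4,384.3) 73x66 longdir=-2.2 mag c=(570.3,380.1) 104x67 longdir=-1.3
blkH [np.float64(23.8), np.float64(23.4), np.float64(23.9), np.float64(23.9)]
blk [np.float64(24.0), np.float64(24.0), np.float64(24.5), np.float64(23.9)]
magH [np.float64(22.6), np.float64(23.3), np.float64(23.0), np.float64(23.1)]
mag [np.float64(22.9), np.float64(23.1), np.float64(23.0), np.float64(23.2)]
meaH [np.float64(30.1), np.float64(30.1), np.float64(29.8), np.float64(30.0)]
mea [np.float64(30.0), np.float64(30.2), np.float64(29.7), np.float64(29.9)]
sunH [np.float64(29.9), np.float64(30.0), np.float64(30.1), np.float64(29.6)]
sun [np.float64(29.8), np.float64(30.0), np.float64(29.9), np.float64(29.5)]
meaH [ 425.4 -146.2] 70.0 104.0
mea [430.3 -43.5] 70.0 103.0
sunH [ 547.2 -151.6] 68.0 105.0
sun [547.2 -47.8] 70.0 103.0
```

All eight boxes lie flat with the same tops as their neighbours. Rows are in line to within about 4 mm and 2°, which is inside the seats' own play. Handing in.

```bash
python3 -c "
from bench import r
print(r.close_job())"
```

```text
the job is handed in; nothing more can be done
None
```

The job is handed in after about 46 s of robot time: every row now holds two alike, all boxes flat on the tray floor and in line with their neighbours to within about 4 mm, and the right-hand boxes were left where they lay.

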